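# Complete the pair of vice jaws from the gravity chute

## Robot

A 6-joint arm with a two-finger parallel gripper is mounted at the origin on the work surface. World frame = base frame: x ahead of the robot, y to its left, z up, the work surface at z = 0. Lengths are in m, angles in rad, forces in N, time in s.
With the tool pointing down it reaches from about 0.375 to 0.925 m from the base axis. Payload 5.7 kg.
Tool frame: the origin (TCP) lies on the centre line of the jaws, within the pads' length; the fingertips stand 22 mm ahead of it and the grasp point (between the pads) lies 3 mm ahead of it (arm.finger_overhang is the distance from the TCP to the fingertips, in m); z points along the fingers, y is the line along which they close (so a half turn about z gives the same grasp; the last joint's range is limited). The gripper opens to 85 mm and grips with 20 to 120 N. Pads are 22 mm wide; open, the fingers measure 114 mm over their backs; the gripper's body (76 mm by 85 mm) begins 54 mm behind the grasp point. The pads swing forward as they close: fully open they stand 13 mm farther back than shut.
Start: joints at [1.036, 0.359, 1.51, -0, 1.272, -0.115], TCP at [0.245, 0.548, 0.253] pointing down, gripper open.
Joint ranges: [-2.97, 2.97], [-1.01, 2.36], [0.21, 2.38], [-0.96, 4.11], [0.2, 2.71], [-2.98, 2.98]. Speed limits (rad/s): [2.39, 2.39, 3.14, 3.14, 3.14, 3.14].

## Interface

Orientations are given as a 3x3 rotation matrix whose columns are the frame's x, y, z axes.
In Python, from bench import arm gives the robot as it stands.
- The arm moves only by the tool move_arm, never from a script. Its arguments are lists of equal length, an entry for each row: "gripper": the finger opening in m, from 0 to 0.0854; "dp": the shift along the tool's x, y, z in m, a list of three; "spin": the turn about the tool's z in rad. A call has 1 to 10 rows; each row is the pose to reach, as a shift and turn from the pose commanded when the call began, along the tool's axes at that moment; what a row does not reach only later rows make up. A row lasts 1/12 s, in which the tool goes at most 41.7 mm and 7.16 degrees, less where a joint would pass 70% of its speed; a pose out of reach is approached as far as the arm can. A call with a gripper value outside its range is refused whole. The fingers move at their own pace and stop on an object; "squeeze" is the grip in N (left out, the last holds). Time passes only in rows, so rows that repeat a pose let the fingers close. It gives the time, the measured TCP pose, the force, the opening and the grip force at its end, in the units of the state.
- arm.get_state(): the state, without advancing time (a new reading comes with each control period).
- arm.capture(name): name is "side" or "top"; returns a dict with "image" (384x512x3 uint8, red, green, blue), "z_map" (384x512 float32, m along the optical axis (not along the pixel's ray), 0 where there is no reading), "intrinsics" (3x3 intrinsics, pixels), "position" and "rotation" of the camera in the world. Camera axes: x right, y down, z forward; pixel columns grow to the right and rows downward; lengths in m; the calibration is good to about 2 mm. A picture is of the moment at which its call begins.
- arm.sign_off(): hands the job in; it is judged then, once.
The state is a dict: "time_s": time; "joints": joint angles; "joint_velocities": joint speeds; "joint_torque": joint torques, N m; "position": TCP position; "tcp_rot": TCP orientation; "ft_force": force on the tool from outside, world axes, zero at the start; "ft_torque": the same for the moment, N m; "width": opening from 0.0 (shut) to 1.0 (fully open); "finger_force": force on a finger pad.
Only numpy, scipy, OpenCV 4.12 (cv2) and the standard library are available. Lean on these libraries where they do the work, as an engineer would, in place of code of your own. Each camera call takes 0.05 s, during which the arm holds its last target. There are 200 camera calls.

## Task

Open the jaw case by lifting its spring-assisted lid past the balance point so that it stays open by itself, then draw only the lowest aluminium jaw blank out of the blue gravity chute, leaving the three above it in the chute to settle down squarely. Set that blank down gently, lying flat and fully inside the ribs of the empty nest in the case, next to its mate. Do not strike the chute or ram the blank into the case, and leave the mate and the other things on the bench where they are.

Things in the scene. Friction and masses are not known exactly. Their poses are not given: they have to be found in the camera images.
- chute: Blue gravity chute with clear side walls, fixed to the bench, left or right of the middle, the case on the other side. Origin on the bench under its mouth; x runs from the mouth into the column, away from the robot; z up. Column x 0 to 134 mm, 54 mm wide, 170 mm high, inside 124 x 44 mm; below its floor (55 mm high) the base is 70 mm wide.
- mouth (a point): Middle of the mouth's lower edge, at floor height (55 mm) in the outer face of the 4 mm front wall (chute x = 0), whose rolled lower edge stands out 4 mm. The mouth is 22 mm high: only one blank passes.
- flare (a point): Middle of the upper edge of the loading flare, leaning out of the front wall's top towards the robot (chute x = -38 mm, 207 mm high; it starts at the wall 167 mm high). It and the wall leave no room for an upright gripper at the mouth: tilt the tool 30 to 45 degrees, fingers pointing down and away from the robot.
- rail_end (a point): Outer end of the landing rail, on its top: a rail 24 mm wide at floor height from the mouth to here (155 mm), free space beside and beneath it but for one post of the same width at x = -135 mm. Just beyond stands an end lip 8 mm high: a blank drawn against it is 35 mm clear of the mouth and can be regrasped upright near its middle (lifting, mind the flare above its inner end).
- blank1: The lowest jaw blank, the one to draw: bare aluminium bar 120 x 40 x 18 mm (about 0.23 kg, it varies), origin at the centre of its underside, x along its length, z up. It lies on the chute floor along the chute's x axis (2 mm play each side) and sticks out of the mouth over the rail by 40 to 50 mm. The stack weighs on it and drags at it (about 5 to 15 N to draw it); as it leaves, the others tip and drop one place.
- blank2: Second blank of the stack, same shape, lying on blank1 wholly inside the column; its centre stands at chute x = 66 mm (2 mm play each way) before and after.
- blank3: Third blank of the stack, same shape, on blank2.
- blank4: Top blank of the stack, same shape, on blank3.
- case: Black open case with orange ribs inside, fixed to the bench, 210 (x) x 310 (y) x 60 mm high, walls and floor 6 mm; origin on the bench under its centre, x away from the robot towards the hinge side, z up.
- lid (a joint): Angle of the grey lid, rad: 0 shut, 1.48 open (stop); hinged along the far upper edge, it swings up, away from the robot. 214 mm deep, 310 wide, 8 thick. Springs carry most of its weight: below the balance point (between 0.9 and 1.25 rad, it varies) it falls shut, above it the springs slowly swing it up to the stop and hold it. It takes under 6 N at the bar.
- lid_hinge (a point): Middle of the lid's hinge axis (parallel to the case's y axis), at case x = 108, z = 65 mm.
- lid_bar (a point): Middle of the lid's red pull bar, a round bar 12 mm thick parallel to the case's y axis, free for 100 mm, with 38 mm of open space between it and the lid's near edge. It is 258 mm from the hinge axis and about 66 mm above the bench when shut; it can be pinched from above and turns between the fingers as the lid swings.
- nest_empty (a point): Centre of the floor of the empty nest (case x = 0, y = -75 mm, 7 mm above the bench), 128 x 48 mm between orange ribs 10 mm high, long along the case's x axis; the ribs leave the middle 90 mm of both long sides open for the fingers. The case's side wall is 52 mm from the side of a blank lying here.
- mate: The mate, the same kind of blank, already lying in the other nest (case y = +75 mm). Leave it.
- grease: Grease jar 56 mm across, 75 mm high, standing between chute and case; origin under its centre. Leave it.
- spacer: Black spacer ring 48 mm across, 20 mm high, lying between chute and case. Leave it.
- chainring: Flat steel chainring 120 mm across, 5 mm thick, lying between chute and case, nearest the robot. Leave it.
- wrench: Wrench 180 mm long, lying at the left side. Leave it.
- driver: Blue screwdriver 200 mm long, lying at the right side. Leave it.
- lube: Black bottle 60 mm across, 170 mm high, at the left side. Leave it.
Not all that is in view belongs to the job. What is shaped like the blank4 but orange or red is not meant.

How it is judged:
On the way, in this order (a step that is already met when the one before it is completed fails the run):
1. the lid stands open by itself, untouched (value of joint lid above 1.3 rad and contact force between lid and the fingers below 0.2 N), for 0.3 s.
2. the lowest blank is drawn clear of the mouth, the three above still in the chute (x of blank1 in the frame of chute below -0.066 m and x of each of blank2, blank3, blank4 in the frame of chute above 0.04 m), for 0.2 s.
At the end, for the whole second after the job is handed in: Drawn blank flat and at rest on the floor of the empty nest (centre within 8 mm, along it within 0.13 rad); lid open beyond 1.3 rad, at rest; the other three blanks level and at rest in the chute, each one place lower (chute x 50 to 82 mm, height within 6 mm, tilt under 0.1 rad) (horizontal distance between blank1 and nest_empty below 0.008 m and z of blank1 in the frame of nest_empty between -0.005 and 0.004 m and angle between the x axis of blank1 and the x axis of case, either way round below 0.13 rad and angle between blank1's own z axis and vertical below 0.06 rad and linear speed of each of blank1, blank2, blank3, blank4 below 0.02 m/s and value of joint lid above 1.3 rad and velocity of joint lid below 0.05 rad/s and x of blank2 in the frame of chute between 0.05 and 0.082 m and z of blank2 in the frame of chute between 0.049 and 0.061 m and angle between each of blank2, blank3, blank4's own z axis and vertical below 0.1 rad and x of blank3 in the frame of chute between 0.05 and 0.082 m and z of blank3 in the frame of chute between 0.067 and 0.079 m and x of blank4 in the frame of chute between 0.05 and 0.082 m and z of blank4 in the frame of chute between 0.085 and 0.097 m); the robot touches nothing.
It fails at once if a blank above is pulled out of the chute (its centre nearer than 30 mm to the mouth) (x of any of blank2, blank3, blank4 in the frame of chute below 0.03 m).
It fails at once if the chute is struck by the robot (over 30 N) (contact force between any of the fingers, the arm and chute above 30 N).
It fails at once if the blank is rammed into the case (over 90 N) (contact force between blank1 and case above 90 N).
It fails at once if the blank is dropped into the nest (falling faster than 0.6 m/s close above the nest floor) (linear speed of blank1 above 0.6 m/s and horizontal distance between blank1 and nest_empty below 0.06 m and z of blank1 in the frame of nest_empty below 0.04 m).
It fails at once if the mate is moved over 12 mm, or another thing on the bench over 30 mm (distance of any of grease, spacer, chainring, wrench, driver, lube from where it was at the start of the episode above 0.03 m or distance of mate from where it was at the start of the episode above 0.012 m).
It also fails if it takes over 72 s, if anything falls off the work surface, if the arm or the gripper's body presses on something with over 40 N, if the wrist force passes 120 N, or if a joint passes its speed limit or range.

## Working session

There is one attempt and no reset: what is moved stays moved. The work goes in short steps, Python scripts to look and compute and a tool call to move; the robot and the scene stay as the last step left them, time stands still between calls to the robot, and variables do not carry over. Pictures are saved under pics/ and viewed, at most 10 in all, crops included, and the job is handed in when it is done.

Besides the shell and the picture viewer there is one more tool, called after "Request:" as name(argument=value, ...), one argument or row to a line, values as JSON. move_arm: Moves the arm, as the interface text tells. Its arguments: {"type":"object","properties":{"gripper":{"type":"array"},"dp":{"type":"array"},"spin":{"type":"array"},"squeeze":{"type":"number"}},"required":["gripper","dp","spin"]}

```bash
ls; mkdir -p pics
cat > h.py <<'E'
import numpy as np, cv2, pickle
from bench import arm
def cap(n,tag):
    c=arm.capture(n); cv2.imwrite(f'pics/{tag}.png',c['image'][:,:,::-1]); pickle.dump(c,open(f'{tag}.pkl','wb')); return c
def pts(c):
    K=np.array(c['intrinsics']);z=c['z_map'];v,u=np.mgrid[:z.shape[0],:z.shape[1]]
    p=np.stack([(u-K[0,2])/K[0,0]*z,(v-K[1,2])/K[1,1]*z,z],-1)
    return p@np.array(c['rotation']).T+np.array(c['position'])
E
python3 - <<'E'
from h import *
for n in('top','side'):
    c=cap(n,n+'0'); print(n,c['position'],np.round(c['rotation'],3).tolist(),np.round(c['intrinsics'],1).tolist())
a=np.hstack([cv2.imread('pics/top0.png'),cv2.imread('pics/side0.png')])
s=arm.get_state();print({k:np.round(v,3).tolist() for k,v in s.items()},arm.finger_overhang)
E
```

```text
pics
top [ 0.36647883 -0.0074644   1.63592094] [[0.018, -0.991, 0.135], [-1.0, -0.018, 0.004], [-0.001, -0.135, -0.991]] [[372.8, 0.0, 255.0], [0.0, 372.8, 193.4], [0.0, 0.0, 1.0]]
side [ 0.27326306 -1.14841511  1.09496488] [[0.96, -0.17, 0.221], [-0.279, -0.604, 0.747], [0.007, -0.779, -0.627]] [[404.0, 0.0, 254.1], [0.0, 404.0, 190.3], [0.0, 0.0, 1.0]]
{'time_s': 0.1, 'joints': [1.036, 0.359, 1.511, -0.0, 1.273, -0.115], 'joint_velocities': [0.001, -0.0, -0.003, 0.0, 0.001, -0.001], 'joint_torque': [-0.001, -52.866, -27.934, -0.0, 0.005, 0.0], 'position': [0.244, 0.547, 0.253], 'tcp_rot': [[-0.913, 0.408, -0.001], [0.408, 0.913, -0.001], [0.0, -0.002, -1.0]], 'ft_force': [0.18, 0.299, 0.137], 'ft_torque': [-0.001, -0.006, -0.012], 'finger_force': 0.0, 'width': 1.002} 0.022
```

View pics/top0.png

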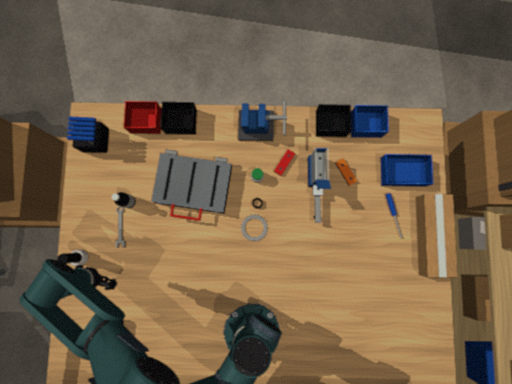

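View pics/side0.png

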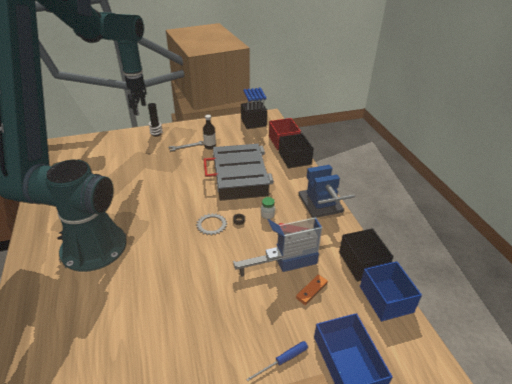

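Top view: grey lid of the case at about (192,183) with its red bar at (186,214). The blue chute is at (319,165), and its rail runs down to (318,220). The grease jar is at (258,174), spacer (258,203) and chainring (255,228). A red block (285,162) and an orange block (346,171) are decoys.

Run:
```python
from h import *
t=pickle.load(open('top0.pkl','rb'));P=pts(t);I=t['image']
hsv=cv2.cvtColor(I,cv2.COLOR_RGB2HSV)
red=((hsv[...,0]<8)|(hsv[...,0]>172))&(hsv[...,1]>130)
m=red.copy();m[:]=0;m[200:225,165:205]=red[200:225,165:205]
q=P[m>0];print('red',len(q));print(cv2.minAreaRect(q[:,:2].astype(np.float32)),q.min(0),q.max(0))
v,u=np.nonzero(m);print(np.c_[u,v][::6].tolist());
print(np.round(q[::6],3).tolist())
# lid
g=np.zeros_like(m);g[145:222,150:236]=1
g=(g>0)&(P[...,2]>0.055)&(P[...,2]<0.09)&~red
l=P[g];r=cv2.minAreaRect(l[:,:2].astype(np.float32));print('lid',r,cv2.boxPoints(r))
# chute
g=np.zeros_like(m);g[140:226,300:336]=1;g=g>0
for lo,hi in((.03,.066),(.066,.09),(.09,.14),(.14,.18),(.18,.23)):
    k=g&(P[...,2]>lo)&(P[...,2]<hi);l=P[k];
    if len(l)>3:
        r=cv2.minAreaRect(l[:,:2].astype(np.float32));print(lo,len(l),np.round(r[0],3),np.round(r[1],3),r[2],np.round(cv2.boxPoints(r),3).tolist(),l[:,2].mean())
c=cv2.resize(I[135:235,270:370],(600,600),interpolation=cv2.INTER_CUBIC)[:,:,::-1];cv2.imwrite('pics/ct.png',c)
s=pickle.load(open('side0.pkl','rb'));c=cv2.resize(s['image'][205:285,220:340],(780,520),interpolation=cv2.INTER_CUBIC)[:,:,::-1];cv2.imwrite('pics/cs.png',c)
```

```text
red 127
((0.4952743351459503, 0.29746145009994507), (0.1498522162437439, 0.052818022668361664), 83.0250244140625) [ 0.46204117  0.22077181 -0.00871495] [0.52934418 0.37143872 0.08084195]
[[172, 204], [171, 206], [171, 208], [172, 209], [199, 210], [199, 211], [200, 212], [200, 213], [200, 214], [175, 215], [199, 215], [176, 216], [182, 216], [200, 216], [183, 217], [189, 217], [199, 217], [189, 218], [195, 218], [189, 219], [195, 219], [198, 220]]
[[0.528, 0.348, 0.069], [0.527, 0.369, -0.003], [0.518, 0.368, -0.001], [0.506, 0.346, 0.076], [0.51, 0.243, 0.004], [0.506, 0.242, 0.008], [0.496, 0.228, 0.071], [0.492, 0.228, 0.07], [0.487, 0.227, 0.075], [0.482, 0.333, 0.071], [0.484, 0.232, 0.069], [0.478, 0.329, 0.068], [0.478, 0.302, 0.076], [0.479, 0.228, 0.069], [0.473, 0.297, 0.079], [0.474, 0.273, 0.072], [0.475, 0.231, 0.075], [0.47, 0.273, 0.073], [0.47, 0.248, 0.072], [0.466, 0.275, 0.062], [0.466, 0.248, 0.071], [0.463, 0.236, 0.067]]
lid ((0.6087427139282227, 0.2718540132045746), (0.31066080927848816, 0.28429141640663147), 82.3069839477539) [[0.447083   0.13695005]
 [0.72881
[... 631 characters left out ...]
3 [[0.621999979019165, -0.24199999868869781], [0.6230000257492065, -0.2930000126361847], [0.7580000162124634, -0.29100000858306885], [0.7570000290870667, -0.23899999260902405]] 0.1250115525727584
0.14 213 [ 0.686 -0.269] [0.141 0.056] 1.3620879650115967 [[0.6140000224113464, -0.24300000071525574], [0.6159999966621399, -0.2980000078678131], [0.7570000290870667, -0.29499998688697815], [0.7559999823570251, -0.23899999260902405]] 0.1641312064217993
0.18 97 [ 0.602 -0.27 ] [0.033 0.054] 1.4963130950927734 [[0.5849999785423279, -0.24300000071525574], [0.5870000123977661, -0.296999990940094], [0.6190000176429749, -0.29600000381469727], [0.6179999709129333, -0.24300000071525574]] 0.19487245491337007
```

View pics/ct.png

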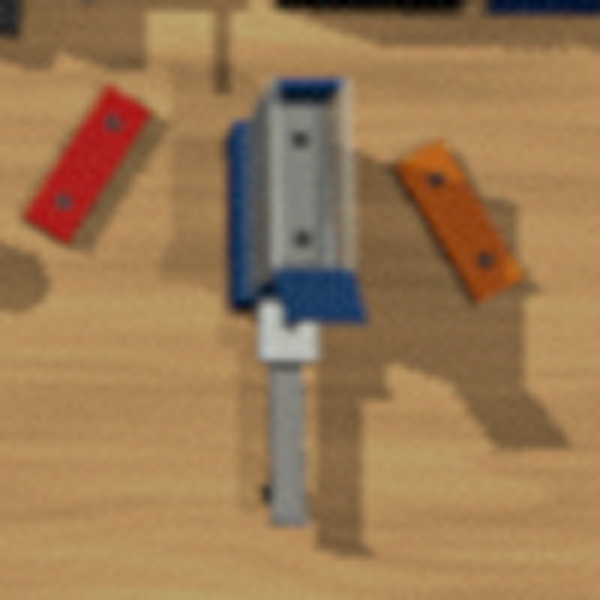

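View pics/cs.png

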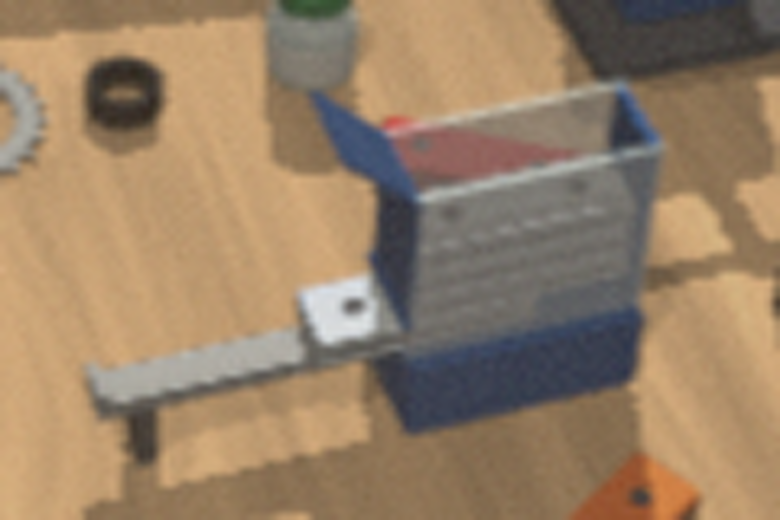

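Crops: the only bare aluminium blank at the mouth is at top (318,190), under the flare. The red block (285,162) and the orange one (346,171) lie loose on the bench, so they are not meant. Next I cast rays onto planes at known heights.

```bash
cat >> h.py <<'E'
def ray(c,uv,z):
    K=np.array(c['intrinsics']);uv=np.atleast_2d(uv).astype(float)
    d=np.c_[(uv[:,0]-K[0,2])/K[0,0],(uv[:,1]-K[1,2])/K[1,1],np.ones(len(uv))]@np.array(c['rotation']).T
    o=np.array(c['position']);return o+d*((z-o[2])/d[:,2])[:,None]
def proj(c,p):
    K=np.array(c['intrinsics']);q=(np.atleast_2d(p)-np.array(c['position']))@np.array(c['rotation']);return np.c_[q[:,0]/q[:,2]*K[0,0]+K[0,2],q[:,1]/q[:,2]*K[1,1]+K[1,2]]
E
python3 - <<'E'
from h import *
t=pickle.load(open('top0.pkl','rb'));I=t['image'];hsv=cv2.cvtColor(I,cv2.COLOR_RGB2HSV)
def comp(mask,seed):
    n,l=cv2.connectedComponents(mask.astype(np.uint8));return l==l[seed[1],seed[0]]
def rect(m,z,tag):
    v,u=np.nonzero(m);q=ray(t,np.c_[u,v],z)[:,:2].astype(np.float32);r=cv2.minAreaRect(q);print(tag,m.sum(),np.round(r[0],4),np.round(r[1],4),round(r[2],2));print(np.round(cv2.boxPoints(r),4).tolist())
sat,val=hsv[...,1],hsv[...,2]
print('lidpix',hsv[190,175],hsv[180,225],'rail',hsv[205,317],'blank',hsv[190,316],'wood',hsv[240,280])
g=(sat<60)&(val>60)&(val<140);m=comp(g,(175,190));rect(cv2.morphologyEx(m.astype(np.uint8),cv2.MORPH_OPEN,np.ones((5,5)))>0,.069,'lid')
red=((hsv[...,0]<8)|(hsv[...,0]>172))&(sat>110)
w=np.zeros_like(red);w[205:225,165:206]=red[205:225,165:206]
rect(w,.069,'red')
# bar row centroid per column
for u in range(176,199,2):
    v=np.nonzero(w[213:225,u])[0]+213; print(u,v.mean() if len(v) else None,end='; ')
print()
w=np.zeros_like(red);w[196:224,312:326]=(sat<60)[196:224,312:326]&(val>100)[196:224,312:326];rect(w,.055,'rail')
for v in range(197,222,3):
    u=np.nonzero(w[v])[0];print(v,u.min() if len(u) else 0,u.max() if len(u) else 0,np.round(ray(t,[[u.mean(),v]],.055)[0,:2],4) if len(u) else '')
w=np.zeros_like(red);w[184:197,310:326]=(val>150)[184:197,310:326]&(sat<50)[184:197,310:326];rect(w,.073,'blank')
print(I[184:226:1,317].tolist())
E
```

```text
lidpix [105   5  98] [ 40   7 110] rail [ 20  17 136] blank [ 34  11 184] wood [ 16 123 185]
lid 3320 [0.6308 0.2697] [0.3088 0.2332] 82.54
[[0.4950999915599823, 0.13169999420642853], [0.7263000011444092, 0.1014999970793724], [0.7663999795913696, 0.4077000021934509], [0.5351999998092651, 0.43790000677108765]]
red 126 [0.4928 0.2883] [0.1329 0.0525] 84.68
[[0.46050000190734863, 0.22460000216960907], [0.5127999782562256, 0.21969999372959137], [0.5250999927520752, 0.3521000146865845], [0.47279998660087585, 0.35690000653266907]]
176 215.5; 178 216.0; 180 216.0; 182 216.5; 184 216.5; 186 217.0; 188 217.5; 190 218.0; 192 218.0; 194 218.5; 196 219.0; 198 218.5; 
rail 139 [ 0.5196 -0.2688] [0.0213 0.1111] 89.8
[[0.46399998664855957, -0.2791999876499176], [0.5752000212669373, -0.27959999442100525], [0.5752000212669373, -0.2583000063896179], [0.4641000032424927, -0.2578999996185303]]
197 315 319 [ 0.5707 -0.2668]
200 315 319 [ 0.5578 -0.2668]
203 315 319 [ 0.5449 -0.2667]
206 315 319 [ 0.5321 -0.2667]
209 315 319 [ 0.5192 -0.2666]
212 315 320 [ 0.5065 -0.2687]
215 315 320 [ 0.4937 -0.2686]
218
[... 281 characters left out ...]
]
[[31, 58, 94], [48, 69, 96], [81, 92, 112], [91, 104, 120], [96, 106, 113], [127, 128, 124], [171, 172, 162], [182, 185, 175], [185, 187, 177], [185, 187, 179], [169, 170, 165], [106, 106, 104], [96, 94, 87], [129, 127, 119], [136, 134, 127], [135, 134, 127], [137, 134, 130], [135, 132, 124], [133, 132, 125], [133, 128, 122], [135, 132, 127], [136, 133, 127], [137, 134, 127], [132, 133, 125], [135, 133, 124], [134, 134, 128], [136, 134, 128], [135, 132, 125], [134, 131, 124], [136, 134, 129], [134, 132, 127], [135, 134, 126], [135, 134, 126], [137, 135, 127], [130, 130, 122], [134, 133, 127], [131, 132, 126], [121, 121, 116], [132, 118, 101], [174, 135, 92], [184, 143, 93], [185, 144, 95]]
```

Run:
```python
from h import *
print([n for n in dir(arm) if n[0]!='_'])
s=arm.get_state();R=np.array(s['tcp_rot']);p=np.array(s['position'])
t=pickle.load(open('top0.pkl','rb'))
b=ray(t,[[176,215.6],[187,217.3],[198,219.1]],.069);print('bar',b.round(4).tolist())
# target jaw line (tool y) along case x, yaw -7.8deg
a=np.radians(-7.8);X=np.array([np.cos(a),np.sin(a),0])
cur=np.arctan2(R[1,1],R[0,1]);print('tool y az',np.degrees(cur),'spin(about world) needed',np.degrees(a-cur))
for tgt in ([.473,.29,.25],[.473,.29,.12],[.473,.29,.063]): print(R.T@(np.array(tgt)-p))
```

```text
['PlanningError', 'capture', 'finger_overhang', 'get_state', 'sign_off']
bar [[0.4793, 0.329, 0.069], [0.473, 0.2824, 0.069], [0.4663, 0.2358, 0.069]]
tool y az 65.9488205371157 spin(about world) needed -73.74882053711569
[-0.31378586 -0.14181587  0.00271458]
[-0.31380951 -0.14159735  0.13271439]
[-0.31381987 -0.14150153  0.18971431]
```

Request:
move_arm(
  gripper=[0.05,0.05,0.05,0.05,0.05,0.05,0.05,0.05,0.05,0.05],
  dp=[
    [-0.031,-0.014,0],
    [-0.063,-0.028,0],
    [-0.094,-0.043,0.0],
    [-0.126,-0.057,0],
    [-0.157,-0.071,0],
    [-0.188,-0.085,0],
    [-0.22,-0.099,0],
    [-0.251,-0.113,0],
    [-0.282,-0.127,0],
    [-0.314,-0.142,0],
  ],
  spin=[0.12,0.24,0.36,0.48,0.6,0.72,0.84,0.96,1.08,1.2],
  squeeze=40,
)

```text
time_s: 0.93
position: [0.474, 0.2888, 0.253]
tcp_rot: [[0.055, 0.998, -0.001], [0.998, -0.055, -0.0], [-0.0, -0.001, -1.0]]
ft_force: [0.6, 0.7, -0.1]
width: 0.584
finger_force: 0.0
```

Request:
move_arm(
  gripper=[0.04,0.04,0.04,0.04,0.04,0.04,0.04,0.02,0.0,0.0],
  dp=[
    [0,0,0.035],
    [0,0,0.07],
    [0,0,0.105],
    [0,0,0.14],
    [0,0,0.165],
    [0,0,0.184],
    [0,0,0.184],
    [0,0,0.184],
    [0,0,0.184],
    [0,0,0.184],
  ],
  spin=[0.08,0.08,0.08,0.08,0.08,0.08,0.08,0.08,0.08,0.08],
  squeeze=30,
)

```text
time_s: 1.77
position: [0.4753, 0.2905, 0.0709]
tcp_rot: [[0.128, 0.992, 0.004], [0.992, -0.128, 0.001], [0.001, 0.004, -1.0]]
ft_force: [4.1, -2.0, 0.2]
width: 0.124
finger_force: 29.3
```

Request:
move_arm(
  gripper=[0,0,0,0],
  dp=[
    [0,0,0],
    [0,0,0],
    [0,0,0],
    [0,0,0],
  ],
  spin=[0,0,0,0],
)

```text
time_s: 2.1
position: [0.4753, 0.2905, 0.0705]
tcp_rot: [[0.129, 0.992, 0.004], [0.992, -0.129, 0.001], [0.002, 0.004, -1.0]]
ft_force: [5.1, -3.2, -0.8]
width: 0.129
finger_force: 29.3
```

Request:
move_arm(
  gripper=[0,0,0,0,0,0,0,0,0,0],
  dp=[
    [0,0.001,-0.026],
    [0,0.005,-0.051],
    [0,0.0115,-0.076],
    [0,0.0205,-0.1005],
    [0,0.0315,-0.1235],
    [0,0.045,-0.1455],
    [0,0.0605,-0.166],
    [0,0.078,-0.185],
    [0,0.0975,-0.202],
    [0,0.1185,-0.217],
  ],
  spin=[0,0,0,0,0,0,0,0,0,0],
)

```text
time_s: 2.93
position: [0.5916, 0.2751, 0.287]
tcp_rot: [[0.129, 0.992, 0.001], [0.992, -0.129, 0.001], [0.001, 0.0, -1.0]]
ft_force: [6.2, 2.5, -12.3]
width: 0.127
finger_force: 29.3
```

Request:
move_arm(
  gripper=[0,0,0,0,0,0],
  dp=[
    [0,0.0225,-0.013],
    [0,0.046,-0.0235],
    [0,0.0705,-0.0315],
    [0,0.0905,-0.036],
    [0,0.0905,-0.036],
    [0,0.0905,-0.036],
  ],
  spin=[0,0,0,0,0,0],
)

```text
time_s: 3.43
position: [0.6818, 0.2632, 0.3242]
tcp_rot: [[0.129, 0.992, 0.002], [0.992, -0.129, 0.001], [0.001, 0.002, -1.0]]
ft_force: [-1.4, -0.9, 5.7]
width: 0.125
finger_force: 31.7
```

Run:
```python
from h import *
cap('side','s1');s=arm.get_state();print(s['position'],s['width'],s['joints'])
```

```text
[0.68108251 0.26328414 0.32406244] 0.12449747843665337 [2.74237164e-01 5.06641329e-01 1.09628503e+00 2.85224293e-04
 1.53687397e+00 4.03733469e-01]
```

View pics/s1.png

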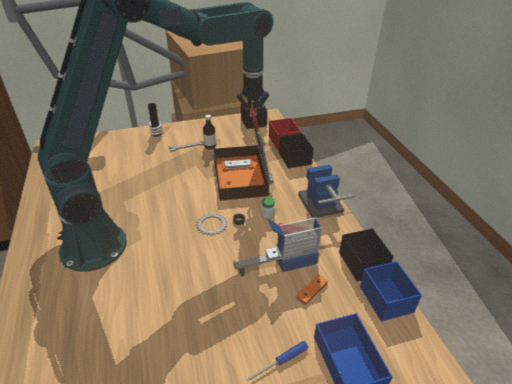

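The lid is raised, with its bar in the fingers at (257,118). The mate lies in the far nest (238,163) and the near nest (240,180) is empty. I release the bar and rise.

Request:
move_arm(
  gripper=[0.05,0.05,0.05,0.05,0.05,0.05,0.05,0.05,0.05,0.05],
  dp=[
    [0,0,0],
    [0,0,0],
    [0,0,-0.02],
    [0,0,-0.05],
    [0,0,-0.08],
    [0,0,-0.08],
    [0,-0.04,-0.08],
    [0,-0.08,-0.08],
    [0,-0.12,-0.08],
    [0,-0.15,-0.08],
  ],
  spin=[0,0,0,0,0,0,0,0,0,0],
)

```text
time_s: 4.32
position: [0.5282, 0.283, 0.402]
tcp_rot: [[0.128, 0.992, -0.002], [0.992, -0.128, 0.0], [0.0, -0.002, -1.0]]
ft_force: [-0.0, 0.3, 0.6]
width: 0.588
finger_force: 0.0
```

Run:
```python
from h import *
c=cap('side','s2');d=cap('top','t2');s=arm.get_state();print(s['position'],s['joints'],s['time_s'])
cv2.imwrite('pics/v2.png',np.hstack([cv2.resize(c['image'][90:230,180:330],(400,373))[:,:,::-1],cv2.resize(d['image'][130:240,130:240],(373,373))[:,:,::-1]]))
```

```text
[0.52651998 0.28345876 0.40293252] [3.77500925e-01 2.62887882e-01 1.28668620e+00 1.49907403e-03
 1.59418724e+00 5.03454958e-01] 4.4167
```

View pics/v2.png

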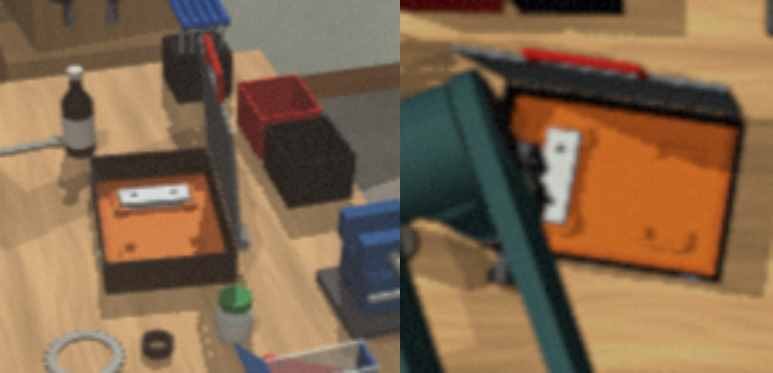

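The lid stands near vertical by itself, bar at (215,65). The nest is visible and empty, with its corner ribs near (670,240) in the right half. I move over towards the chute.

Request:
move_arm(
  gripper=[0.06,0.06,0.06,0.06,0.06,0.06,0.06,0.06,0.06,0.06],
  dp=[
    [-0.04,0,0],
    [-0.08,0,0],
    [-0.12,0,0],
    [-0.16,0,0],
    [-0.2,0,0],
    [-0.24,0,0],
    [-0.28,0,0],
    [-0.32,0,0],
    [-0.36,0,0],
    [-0.4,0,0],
  ],
  spin=[0,0,0,0,0,0,0,0,0,0],
)

```text
time_s: 5.25
position: [0.4802, -0.1161, 0.4024]
tcp_rot: [[0.129, 0.992, 0.001], [0.992, -0.129, -0.0], [-0.0, 0.001, -1.0]]
ft_force: [-0.5, -0.5, -0.3]
width: 0.703
finger_force: 0.0
```

Request:
move_arm(
  gripper=[0.06,0.06,0.06,0.06,0.06,0.06,0.06,0.06,0.06,0.06],
  dp=[
    [0,0,-0.04],
    [0,0,-0.08],
    [0,0,-0.12],
    [0,0,-0.16],
    [0,0,-0.2],
    [0,0,-0.24],
    [0,0,-0.28],
    [0,0,-0.32],
    [0,0,-0.36],
    [0,0,-0.4],
  ],
  spin=[0,0,0,0,0,0,0,0,0,0],
)

```text
time_s: 6.08
position: [0.4799, -0.1139, 0.8022]
tcp_rot: [[0.128, 0.992, 0.002], [0.992, -0.128, -0.001], [-0.001, 0.002, -1.0]]
ft_force: [1.9, -1.5, 1.3]
width: 0.701
finger_force: 0.0
```

Run:
```python
from h import *
s=arm.get_state();print(s['position'],np.round(s['joints'],3),s['tcp_rot'].tolist() if hasattr(s['tcp_rot'],'tolist') else s['tcp_rot'])
```

```text
[ 0.47987407 -0.11386363  0.80215856] [-0.373  0.247  0.355 -0.     2.537 -0.244] [[0.1284577215092213, 0.9917125048460788, 0.0022184491374583216], [0.9917148125436214, -0.1284560539233255, -0.0008790858988488621], [-0.0005868272566947729, 0.0023129942420691395, -0.9999971528416505]]
```

Request:
move_arm(
  gripper=[0.06,0.06,0.06,0.06,0.06],
  dp=[
    [0,0,-0.03],
    [0,0,-0.06],
    [0,0,-0.09],
    [0,0,-0.12],
    [0,0,-0.15],
  ],
  spin=[0,0,0,0,0],
)

```text
time_s: 6.5
position: [0.4439, -0.1052, 0.8466]
tcp_rot: [[0.129, 0.991, 0.021], [0.992, -0.129, -0.006], [-0.003, 0.022, -1.0]]
ft_force: [-0.0, -0.4, -0.5]
width: 0.705
finger_force: 0.0
```

Run:
```python
from h import *
s=arm.get_state();print(s['position'],np.round(s['joints'],3),s['tcp_rot'].tolist() if hasattr(s['tcp_rot'],'tolist') else s['tcp_rot'])
```

```text
[ 0.44387454 -0.10521234  0.84664878] [-0.386  0.247  0.214  0.006  2.658 -0.252] [[0.12861841597281817, 0.9914687966354705, 0.02114068047284185], [0.9916898425976949, -0.12852573838270548, -0.005691279446605546], [-0.0029256044165573594, 0.021697001437801722, -0.999760311758476]]
```

Request:
move_arm(
  gripper=[0.06,0.06,0.06,0.06,0.06],
  dp=[
    [0,0,0],
    [0,0,0.03],
    [0,0,0.06],
    [0,0,0.09],
    [0,0,0.09],
  ],
  spin=[0,0,0,0,0],
)

```text
time_s: 6.92
position: [0.4454, -0.1054, 0.7481]
tcp_rot: [[0.129, 0.992, 0.005], [0.992, -0.129, 0.001], [0.002, 0.005, -1.0]]
ft_force: [1.2, -0.3, -1.2]
width: 0.701
finger_force: 0.0
```

Run:
```python
from h import *
s=arm.get_state();print(s['position'],np.round(s['joints'],3),s['tcp_rot'].tolist() if hasattr(s['tcp_rot'],'tolist') else s['tcp_rot'])
```

```text
[ 0.44542214 -0.10539803  0.74814864] [-0.386  0.104  0.689  0.004  2.345 -0.254] [[0.12851131553554995, 0.9916963726637267, 0.004811052372298551], [0.991706864865854, -0.1285171272706776, 0.0009177014933768322], [0.0015283838722064777, 0.00465321863865478, -0.9999880057275886]]
```

Request:
move_arm(
  gripper=[0.06,0.06,0.06,0.06,0.06,0.06,0.06,0.06,0.06,0.06],
  dp=[
    [0,-0.02,-0.03],
    [0,-0.04,-0.06],
    [0,-0.06,-0.09],
    [0,-0.09,-0.11],
    [0,-0.12,-0.12],
    [0,-0.15,-0.13],
    [0,-0.18,-0.14],
    [0,-0.21,-0.15],
    [0,-0.24,-0.16],
    [0,-0.24,-0.16],
  ],
  spin=[0,0,0,0,0,0,0,0,0,0],
)

```text
time_s: 7.75
position: [0.2054, -0.073, 0.885]
tcp_rot: [[0.131, 0.99, 0.05], [0.991, -0.129, -0.032], [-0.025, 0.054, -0.998]]
ft_force: [-0.5, -0.2, 1.0]
width: 0.706
finger_force: 0.0
```

Run:
```python
from h import *
s=arm.get_state();print(s['position'],np.round(s['joints'],3),s['tcp_rot'].tolist() if hasattr(s['tcp_rot'],'tolist') else s['tcp_rot'])
```

```text
[ 0.20540163 -0.07301655  0.885033  ] [-0.674 -0.127  0.502  0.015  2.708 -0.53 ] [[0.1306225099186939, 0.9901676582070731, 0.05005765219485803], [0.9911189093222623, -0.12914553468437448, -0.03169760960918084], [-0.024921225619735202, 0.05375350697217499, -0.9982432033336378]]
```

Request:
move_arm(
  gripper=[0.06,0.06,0.06,0.06,0.06,0.06,0.06,0.06],
  dp=[
    [0,0,-0.04],
    [0,0,-0.08],
    [0,0,-0.12],
    [0,0,-0.16],
    [0,0,-0.2],
    [0,0,-0.24],
    [0,0,-0.28],
    [0,0,-0.28],
  ],
  spin=[0,0,0,0,0,0,0,0],
)

```text
time_s: 8.42
position: [0.2221, -0.0766, 0.8907]
tcp_rot: [[0.129, 0.99, 0.061], [0.991, -0.127, -0.04], [-0.031, 0.065, -0.997]]
ft_force: [0.5, -0.3, -0.4]
width: 0.703
finger_force: 0.0
```

Run:
```python
from h import *
s=arm.get_state();print(s['position'],np.round(s['joints'],3),s['tcp_rot'].tolist() if hasattr(s['tcp_rot'],'tolist') else s['tcp_rot'])
```

```text
[ 0.22213739 -0.07660351  0.89068632] [-0.636 -0.098  0.46   0.01   2.707 -0.498] [[0.12942112761161714, 0.9897404535537898, 0.0605310360631311], [0.9910906121199659, -0.12717815344171285, -0.03956154515217342], [-0.03145743624977808, 0.06511184136771654, -0.997382011978508]]
```

Request:
move_arm(
  gripper=[0.06,0.06,0.06,0.06,0.06,0.06,0.06,0.06],
  dp=[
    [0,0.02,0],
    [0,0.05,0.02],
    [0,0.08,0.04],
    [0,0.11,0.06],
    [0,0.14,0.09],
    [0,0.17,0.12],
    [0,0.2,0.15],
    [0,0.2,0.15],
  ],
  spin=[0,0,0,0,0,0,0,0],
)

```text
time_s: 9.08
position: [0.4336, -0.1089, 0.7466]
tcp_rot: [[0.128, 0.99, 0.05], [0.991, -0.126, -0.035], [-0.029, 0.054, -0.998]]
ft_force: [0.8, -1.0, -0.9]
width: 0.704
finger_force: 0.0
```

Run:
```python
from h import *
s=arm.get_state();print(s['position'],np.round(s['joints'],3),s['tcp_rot'].tolist() if hasattr(s['tcp_rot'],'tolist') else s['tcp_rot'])
```

```text
[ 0.43357641 -0.10890357  0.74655213] [-0.39   0.051  0.753 -0.018  2.277 -0.274] [[0.12812567454902987, 0.9904964173535243, 0.05000658687801721], [0.9913469546729936, -0.12645822081886324, -0.03520701418622161], [-0.02854867741134925, 0.05408480005657979, -0.9981281518026143]]
```

Request:
move_arm(
  gripper=[0.06,0.06,0.06,0.06,0.06,0.06,0.06,0.06,0.06,0.06],
  dp=[
    [0.04,0,0],
    [0.08,0,0],
    [0.12,0,-0.01],
    [0.16,-0.02,-0.04],
    [0.2,-0.04,-0.07],
    [0.23,-0.07,-0.1],
    [0.23,-0.1,-0.13],
    [0.23,-0.13,-0.16],
    [0.23,-0.16,-0.19],
    [0.23,-0.19,-0.22],
  ],
  spin=[0,0,0,0,0,0,0,0,0,0],
)

```text
time_s: 9.92
position: [0.3151, 0.158, 0.8996]
tcp_rot: [[0.127, 0.985, 0.117], [0.992, -0.124, -0.035], [-0.02, 0.121, -0.992]]
ft_force: [0.3, 0.2, -0.0]
width: 0.699
finger_force: 0.0
```

```bash
cat > st.py <<'E'
from h import *
s=arm.get_state();R=np.array(s['tcp_rot']);print(round(s['time_s'],2),np.round(s['position'],4),np.round(s['joints'],3),'z',R[:,2].round(4),'y',R[:,1].round(4),'tilt',np.degrees(np.arccos(-R[2,2])).round(2))
E
python3 st.py
```

```text
9.92 [0.3151 0.158  0.8996] [ 0.341  0.113  0.217 -0.173  2.707  0.307] z [ 0.1173 -0.0352 -0.9925] y [ 0.9849 -0.124   0.1208] tilt 7.03
```

Request:
move_arm(
  gripper=[0.06,0.06,0.06,0.06,0.06,0.06,0.06,0.06],
  dp=[
    [0,-0.03,0],
    [0,-0.06,0],
    [0,-0.09,0],
    [0,-0.12,0],
    [0,-0.15,0],
    [0,-0.15,0],
    [0,-0.15,0],
    [0,-0.15,0],
  ],
  spin=[0,0,0,0,0,0,0,0],
)

```text
time_s: 10.58
position: [0.1679, 0.1758, 0.8819]
tcp_rot: [[0.128, 0.985, 0.12], [0.992, -0.124, -0.034], [-0.019, 0.123, -0.992]]
ft_force: [0.6, -0.2, -0.7]
width: 0.701
finger_force: 0.0
```

```bash
python3 st.py
```

```text
10.58 [0.1679 0.1758 0.8819] [ 0.67  -0.095  0.497 -0.218  2.656  0.6  ] z [ 0.1196 -0.0339 -0.9922] y [ 0.9846 -0.1244  0.1229] tilt 7.14
```

Request:
move_arm(
  gripper=[0.06,0.06,0.06,0.06,0.06,0.06,0.06,0.06,0.06,0.06],
  dp=[
    [-0.01,0.04,0],
    [-0.02,0.08,0],
    [-0.04,0.12,0],
    [-0.05,0.16,0],
    [-0.05,0.16,-0.04],
    [-0.05,0.14,-0.08],
    [-0.05,0.11,-0.1],
    [-0.05,0.08,-0.12],
    [-0.05,0.05,-0.14],
    [-0.05,0.02,-0.16],
  ],
  spin=[0,0,0,0,0,0,0,0,0,0],
)

```text
time_s: 11.42
position: [0.2722, 0.1354, 0.9242]
tcp_rot: [[0.129, 0.973, 0.19], [0.992, -0.125, -0.031], [-0.006, 0.192, -0.981]]
ft_force: [-0.5, 0.1, 0.0]
width: 0.701
finger_force: 0.0
```

```bash
python3 st.py
```

```text
11.42 [0.2722 0.1354 0.9242] [ 0.342  0.041  0.214 -0.222  2.707  0.26 ] z [ 0.1896 -0.031  -0.9814] y [ 0.9734 -0.1253  0.192 ] tilt 11.07
```

Request:
move_arm(
  gripper=[0.06,0.06,0.06,0.06,0.06,0.06,0.06,0.06,0.06,0.06],
  dp=[
    [0,-0.2,-0.3],
    [0,-0.2,-0.3],
    [0,-0.2,-0.3],
    [0,-0.2,-0.3],
    [0,-0.2,-0.3],
    [0,-0.2,-0.3],
    [0,-0.2,-0.3],
    [0,-0.2,-0.3],
    [0,-0.2,-0.3],
    [0,-0.2,-0.3],
  ],
  spin=[0,0,0,0,0,0,0,0,0,0],
)

```text
time_s: 12.25
position: [0.1749, 0.2021, 0.9365]
tcp_rot: [[0.12, 0.959, 0.255], [0.992, -0.123, -0.008], [0.024, 0.254, -0.967]]
ft_force: [0.9, -0.3, -0.4]
width: 0.707
finger_force: 0.0
```

```bash
python3 st.py
```

```text
12.25 [0.1749 0.2021 0.9365] [ 0.86   0.009  0.215 -0.492  2.707  0.515] z [ 0.2554 -0.0079 -0.9668] y [ 0.9593 -0.1225  0.2544] tilt 14.81
```

Request:
move_arm(
  gripper=[0.06,0.06,0.06,0.06,0.06,0.06,0.06,0.06,0.06,0.06],
  dp=[
    [-0.03,0.03,0.01],
    [-0.06,0.06,0.02],
    [-0.09,0.09,0.03],
    [-0.12,0.11,0.02],
    [-0.13,0.1,-0.02],
    [-0.13,0.06,-0.06],
    [-0.13,0.02,-0.1],
    [-0.13,-0.02,-0.14],
    [-0.13,-0.06,-0.18],
    [-0.13,-0.1,-0.22],
  ],
  spin=[0,0,0,0,0,0,0,0,0,0],
)

```text
time_s: 13.08
position: [0.1704, 0.1094, 0.9597]
tcp_rot: [[0.123, 0.939, 0.321], [0.992, -0.126, -0.011], [0.03, 0.32, -0.947]]
ft_force: [-0.0, -0.3, 0.2]
width: 0.705
finger_force: 0.0
```

```bash
python3 st.py
```

```text
13.08 [0.1704 0.1094 0.9597] [ 0.527 -0.093  0.214 -0.419  2.707  0.247] z [ 0.321  -0.0112 -0.947 ] y [ 0.939  -0.1262  0.3198] tilt 18.74
```

Request:
move_arm(
  gripper=[0.06,0.06,0.06,0.06,0.06,0.06,0.06,0.06],
  dp=[
    [-0.03,-0.2,-0.3],
    [-0.03,-0.2,-0.3],
    [-0.03,-0.2,-0.3],
    [-0.03,-0.2,-0.3],
    [-0.03,-0.2,-0.3],
    [-0.03,-0.2,-0.3],
    [-0.03,-0.2,-0.3],
    [-0.03,-0.2,-0.3],
  ],
  spin=[0,0,0,0,0,0,0,0],
)

```text
time_s: 13.75
position: [0.0968, 0.1291, 0.9656]
tcp_rot: [[0.109, 0.923, 0.368], [0.992, -0.124, 0.015], [0.06, 0.364, -0.93]]
ft_force: [0.4, -0.7, 0.1]
width: 0.699
finger_force: 0.0
```

```bash
python3 st.py
```

```text
13.75 [0.0968 0.1291 0.9656] [ 1.258 -0.093  0.215 -0.963  2.707  0.438] z [ 0.3684  0.0153 -0.9296] y [ 0.9232 -0.1237  0.3638] tilt 21.63
```

Request:
move_arm(
  gripper=[0.06,0.06,0.06,0.06,0.06,0.06,0.06,0.06,0.06,0.06],
  dp=[
    [-0.03,0.03,0.02],
    [-0.06,0.06,0.04],
    [-0.09,0.09,0.05],
    [-0.12,0.12,0.05],
    [-0.13,0.14,0.02],
    [-0.13,0.12,-0.02],
    [-0.13,0.08,-0.06],
    [-0.13,0.04,-0.1],
    [-0.13,0.0,-0.14],
    [-0.13,-0.04,-0.18],
  ],
  spin=[0,0,0,0,0,0,0,0,0,0],
)

```text
time_s: 14.58
position: [0.1099, 0.0645, 0.9749]
tcp_rot: [[0.135, 0.909, 0.395], [0.989, -0.146, -0.003], [0.055, 0.391, -0.919]]
ft_force: [0.5, 0.5, 0.8]
width: 0.702
finger_force: 0.0
```

```bash
python3 st.py
```

```text
14.58 [0.1099 0.0645 0.9749] [ 0.682 -0.179  0.216 -0.64   2.707  0.195] z [ 0.3949 -0.003  -0.9187] y [ 0.9087 -0.1459  0.3911] tilt 23.26
```

```bash
cat > go.py <<'E'
from h import *; import sys
from scipy.spatial.transform import Rotation as Ro
s=arm.get_state();R=np.array(s['tcp_rot']);p=np.array(s['position'])
tgt=np.array([float(v) for v in sys.argv[1:4]])
d=R.T@(tgt-p);print('p',p.round(4),'dp',d.round(4),'dist',np.linalg.norm(d).round(3),'/.04',(d/np.linalg.norm(d)*.04).round(4))
az=np.radians(float(sys.argv[4]));h=np.array([np.cos(az),np.sin(az),0])
f=lambda a:(Ro.from_rotvec([0,0,a]).as_matrix())
A=np.linspace(-np.pi,np.pi,3601);sc=[(R@f(a))[:,1]@h for a in A];a=A[int(np.argmax(sc))];print('spin',round(a,3),'y',(R@f(a))[:,1].round(3),'z',R[:,2].round(3),'j',np.round(s['joints'],2))
E
python3 go.py .523 -.267 .211 -88.8
```

```text
p [0.1099 0.0645 0.9749] dp [-0.314   0.125   0.8659] dist 0.93 /.04 [-0.0135  0.0054  0.0373]
spin 1.405 y [ 0.017 -1.     0.01 ] z [ 0.395 -0.003 -0.919] j [ 0.68 -0.18  0.22 -0.64  2.71  0.19]
```

Request:
move_arm(
  gripper=[0.06,0.06,0.06,0.06,0.06,0.06,0.06,0.06,0.06,0.06],
  dp=[
    [-0.014,0.005,0.037],
    [-0.027,0.011,0.075],
    [-0.04,0.016,0.112],
    [-0.054,0.022,0.149],
    [-0.068,0.027,0.187],
    [-0.081,0.032,0.224],
    [-0.095,0.038,0.261],
    [-0.108,0.043,0.298],
    [-0.122,0.049,0.336],
    [-0.135,0.054,0.373],
  ],
  spin=[0.1,0.2,0.3,0.4,0.5,0.6,0.7,0.8,0.9,1.0],
)

```text
time_s: 15.42
position: [0.1734, 0.0372, 0.8653]
tcp_rot: [[0.468, 0.805, 0.364], [0.872, -0.488, -0.041], [0.145, 0.336, -0.931]]
ft_force: [0.2, 0.8, 0.2]
width: 0.705
finger_force: 0.0
```

```bash
python3 go.py .523 -.267 .211 -88.8
```

```text
p [0.1734 0.0372 0.8653] dp [-0.1962  0.21    0.7486] dist 0.802 /.04 [-0.0098  0.0105  0.0373]
spin 1.04 y [ 0.004 -0.999  0.045] z [ 0.364 -0.041 -0.931] j [-0.71 -0.43  0.78  0.33  2.45  0.1 ]
```

Request:
move_arm(
  gripper=[0.06,0.06,0.06,0.06,0.06,0.06,0.06,0.06,0.06,0.06],
  dp=[
    [-0.01,0.01,0.037],
    [-0.02,0.021,0.075],
    [-0.029,0.032,0.112],
    [-0.039,0.042,0.149],
    [-0.049,0.052,0.187],
    [-0.059,0.063,0.224],
    [-0.069,0.074,0.261],
    [-0.078,0.084,0.298],
    [-0.088,0.095,0.336],
    [-0.098,0.105,0.373],
  ],
  spin=[0.1,0.2,0.3,0.4,0.5,0.6,0.7,0.8,0.9,1.0],
)

```text
time_s: 16.25
position: [0.348, -0.115, 0.5375]
tcp_rot: [[0.931, 0.039, 0.363], [0.057, -0.998, -0.041], [0.36, 0.059, -0.931]]
ft_force: [0.4, 0.3, 0.2]
width: 0.705
finger_force: 0.0
```

```bash
python3 go.py .523 -.267 .211 -88.8
```

```text
p [ 0.348  -0.115   0.5375] dp [0.0367 0.1391 0.3737] dist 0.4 /.04 [0.0037 0.0139 0.0373]
spin 0.038 y [ 0.003 -0.999  0.045] z [ 0.363 -0.041 -0.931] j [-0.72 -0.36  1.62  0.21  1.57  0.84]
```

Request:
move_arm(
  gripper=[0.07,0.07,0.07,0.07,0.07,0.07,0.07,0.07,0.07,0.07],
  dp=[
    [0.004,0.014,0.037],
    [0.008,0.028,0.075],
    [0.012,0.042,0.112],
    [0.016,0.056,0.149],
    [0.02,0.07,0.187],
    [0.023,0.083,0.224],
    [0.027,0.097,0.26],
    [0.031,0.11,0.3],
    [0.037,0.13,0.34],
    [0.037,0.13,0.36],
  ],
  spin=[0.038,0.038,0.038,0.038,0.038,0.038,0.038,0.038,0.038,0.038],
)

```text
time_s: 17.08
position: [0.5197, -0.2587, 0.2226]
tcp_rot: [[0.932, 0.007, 0.362], [0.024, -0.999, -0.041], [0.361, 0.047, -0.931]]
ft_force: [0.6, 0.4, 0.9]
width: 0.823
finger_force: 0.0
```

```bash
python3 go.py .530 -.261 .2037 -88.8; python3 go.py .5845 -.267 .064 -88.8
python3 - <<'E'
from h import *
c=cap('side','s3');d=cap('top','t3')
cv2.imwrite('pics/v3.png',np.hstack([cv2.resize(c['image'][190:290,210:340],(420,323))[:,:,::-1],cv2.resize(d['image'][145:245,270:370],(323,323))[:,:,::-1]]))
E
```

```text
p [ 0.5197 -0.2587  0.2226] dp [0.0028 0.0015 0.0214] dist 0.022 /.04 [0.0051 0.0028 0.0396]
spin 0.003 y [ 0.004 -0.999  0.046] z [ 0.362 -0.041 -0.931] j [-0.71  0.23  1.86  0.3   0.76  0.66]
p [ 0.5197 -0.2587  0.2226] dp [0.003  0.0013 0.1715] dist 0.172 /.04 [0.0007 0.0003 0.04  ]
spin 0.003 y [ 0.004 -0.999  0.046] z [ 0.362 -0.041 -0.931] j [-0.71  0.23  1.86  0.3   0.76  0.66]
```

View pics/v3.png

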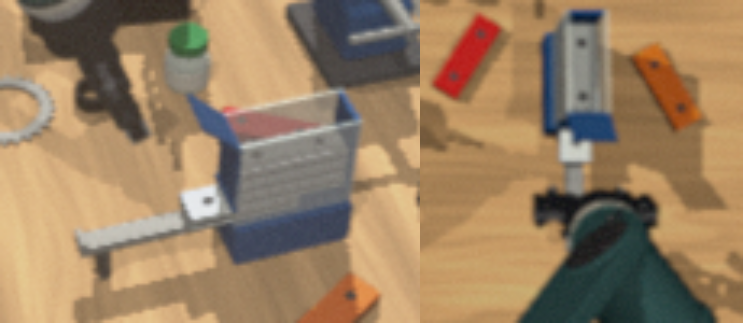

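Fingers open, leaning at the pre-grasp point in front of the mouth; rail and blank end at (572,145) are free. I advance along the tool axis.

Request:
move_arm(
  gripper=[0.07,0.07,0.07,0.07,0.07,0.07,0.07,0.07,0.07,0.07],
  dp=[
    [0,0,0.03],
    [0,0,0.06],
    [0,0,0.09],
    [0.001,0,0.11],
    [0.002,0,0.13],
    [0.003,0.001,0.145],
    [0.003,0.001,0.155],
    [0.003,0.001,0.165],
    [0.003,0.001,0.171],
    [0.003,0.001,0.171],
  ],
  spin=[0,0,0,0,0,0,0,0,0,0],
)

```text
time_s: 18.02
position: [0.5852, -0.2607, 0.0681]
tcp_rot: [[0.931, 0.014, 0.364], [0.03, -0.999, -0.038], [0.363, 0.046, -0.931]]
ft_force: [-0.1, 0.3, -0.2]
width: 0.818
finger_force: 0.0
```

Request:
move_arm(
  gripper=[0.03,0.03,0.03,0.03,0.03,0.03,0.03,0.03],
  dp=[
    [0,0,0],
    [0,0,0],
    [0,0,0],
    [0,0,0],
    [0,0,0],
    [0,0,0],
    [0,0,0],
    [0,0,0],
  ],
  spin=[0,0,0,0,0,0,0,0],
  squeeze=60,
)

```text
time_s: 18.68
position: [0.5868, -0.266, 0.0712]
tcp_rot: [[0.929, 0.011, 0.369], [0.031, -0.998, -0.048], [0.368, 0.057, -0.928]]
ft_force: [-10.3, -18.7, 3.8]
width: 0.46
finger_force: 59.6
```

```bash
python3 st.py
python3 - <<'E'
from h import *
s=arm.get_state();R=np.array(s['tcp_rot']);print(R.T@[-.9998,-.021,0],s['ft_force'],s['width'])
c=cap('side','s4')
cv2.imwrite('pics/v4.png',cv2.resize(c['image'][180:290,210:340],(650,550),interpolation=cv2.INTER_CUBIC)[:,:,::-1])
E
```

```text
18.68 [ 0.5868 -0.266   0.0712] [-0.631  0.53   1.878  0.441  0.433  0.543] z [ 0.3694 -0.0485 -0.928 ] y [ 0.0112 -0.9983  0.0566] tilt 21.87
[-0.9296774   0.0097558  -0.36830124] [-10.27939502 -18.72294321   3.76363434] 0.46031730265105336
```

View pics/v4.png

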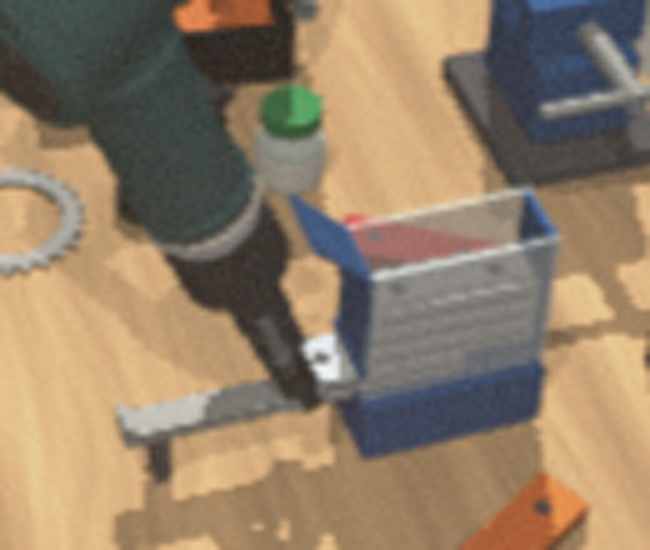

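The fingers hold the protruding end at (315,375) with clearance to the flare, opening 39 mm. I draw along the rail.

Request:
move_arm(
  gripper=[0.03,0.03,0.03,0.03,0.03,0.03,0.03,0.03,0.03,0.03],
  dp=[
    [0,0.004,0],
    [-0.005,0.005,-0.002],
    [-0.0095,0.005,-0.0037],
    [-0.019,0.005,-0.0074],
    [-0.028,0.005,-0.011],
    [-0.037,0.005,-0.0147],
    [-0.0465,0.006,-0.0184],
    [-0.056,0.006,-0.022],
    [-0.065,0.006,-0.0258],
    [-0.0745,0.006,-0.0295],
  ],
  spin=[0,0,0,0,0,0,0,0,0,0],
  squeeze=90,
)

```text
time_s: 19.57
position: [0.5073, -0.2689, 0.0714]
tcp_rot: [[0.93, 0.014, 0.368], [0.032, -0.999, -0.042], [0.367, 0.051, -0.929]]
ft_force: [4.3, 1.4, 3.6]
width: 0.446
finger_force: 92.0
```

```bash
python3 st.py
python3 - <<'E'
from h import *
s=arm.get_state();R=np.array(s['tcp_rot']);print(R.T@[-.9998,-.021,0],s['ft_force'],s['width'])
t=cap('top','t4');hsv=cv2.cvtColor(t['image'],cv2.COLOR_RGB2HSV)
E
```

```text
19.57 [ 0.5073 -0.2689  0.0714] [-0.744  0.473  2.021  0.597  0.399  0.278] z [ 0.3684 -0.0421 -0.9287] y [ 0.0144 -0.9986  0.0509] tilt 21.77
[-0.93003357  0.00659179 -0.36747129] [4.27305584 1.37124481 3.56468694] 0.4461046553348122
```

Request:
move_arm(
  gripper=[0.03,0.03,0.03,0.03,0.03,0.03],
  dp=[
    [-0.009,0,-0.0037],
    [-0.0185,0,-0.0073],
    [-0.024,0,-0.0095],
    [-0.028,0,-0.011],
    [-0.028,0,-0.011],
    [-0.028,0,-0.011],
  ],
  spin=[0,0,0,0,0,0],
)

```text
time_s: 20.12
position: [0.4764, -0.2692, 0.0713]
tcp_rot: [[0.93, 0.014, 0.367], [0.032, -0.999, -0.042], [0.366, 0.051, -0.929]]
ft_force: [-4.0, -0.4, 11.8]
width: 0.447
finger_force: 93.1
```

```bash
python3 st.py
python3 - <<'E'
from h import *
s=arm.get_state();print(s['ft_force'],s['width'])
c=cap('side','s5');d=cap('top','t5')
cv2.imwrite('pics/v5.png',np.hstack([cv2.resize(c['image'][180:290,210:340],(473,400),interpolation=cv2.INTER_CUBIC)[:,:,::-1],cv2.resize(d['image'][145:245,290:350],(240,400),interpolation=cv2.INTER_CUBIC)[:,:,::-1]]))
E
```

```text
20.12 [ 0.4764 -0.2692  0.0713] [-0.793  0.452  2.075  0.658  0.389  0.169] z [ 0.3673 -0.0421 -0.9291] y [ 0.014  -0.9986  0.0509] tilt 21.7
[-4.04854145 -0.36399339 11.8392626 ] 0.44702929801791663
```

View pics/v5.png

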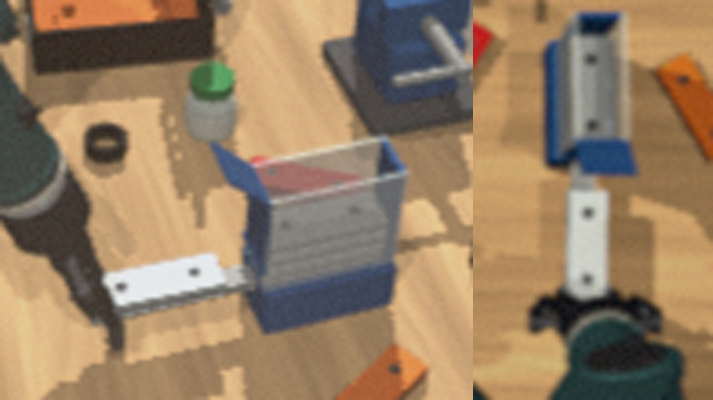

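Blank 1 lies fully out on the rail (160,280), and the three others sit level in the chute. I open and regrasp near its middle.

Request:
move_arm(
  gripper=[0.06,0.06,0.06,0.06,0.06,0.06,0.06,0.03,0.03,0.03],
  dp=[
    [0,0,0],
    [0,0,0],
    [0,0,-0.005],
    [0.015,0,-0.004],
    [0.033,0,0.003],
    [0.0505,0.001,0.008],
    [0.0505,0.001,0.008],
    [0.0505,0.001,0.008],
    [0.0505,0.001,0.008],
    [0.0505,0.001,0.008],
  ],
  spin=[0,0,0,0,0,0,0,0,0,0],
  squeeze=90,
)

```text
time_s: 21.05
position: [0.5248, -0.2672, 0.0808]
tcp_rot: [[0.931, 0.014, 0.365], [0.03, -0.999, -0.038], [0.364, 0.047, -0.93]]
ft_force: [-0.7, 2.5, 6.8]
width: 0.442
finger_force: 90.1
```

Request:
move_arm(
  gripper=[0.03,0.03,0.03,0.03],
  dp=[
    [0,0,0],
    [0,0,0],
    [0,0,0],
    [0,0,0],
  ],
  spin=[0,0,0,0],
)

```text
time_s: 21.38
position: [0.5248, -0.2672, 0.0807]
tcp_rot: [[0.931, 0.014, 0.365], [0.03, -0.999, -0.038], [0.364, 0.046, -0.93]]
ft_force: [0.4, 2.0, 6.2]
width: 0.437
finger_force: 90.1
```

```bash
python3 st.py
python3 - <<'E'
from h import *
s=arm.get_state();R=np.array(s['tcp_rot']);print(s['ft_force'],s['width'],s['finger_force'])
print('lift .03',R.T@[0,0,.03],'back .08',R.T@[-.08,0,.0])
d=cap('top','t6')
# blank visible edges on plane z=.073 : bright low-sat pixels near the rail
I=d['image'];h=cv2.cvtColor(I,cv2.COLOR_RGB2HSV);m=np.zeros(h.shape[:2],bool);m[185:225,308:326]=((h[...,1]<45)&(h[...,2]>150))[185:225,308:326]
v,u=np.nonzero(m);q=ray(d,np.c_[u,v],.073);print(len(q),q.min(0),q.max(0),v.min(),v.max())
# case: orange floor, nest ribs
E
```

```text
21.38 [ 0.5248 -0.2672  0.0807] [-0.716  0.467  1.981  0.525  0.434  0.382] z [ 0.3647 -0.038  -0.9304] y [ 0.0141 -0.9988  0.0463] tilt 21.51
[0.38168273 1.97248912 6.2480608 ] 0.43693081347032703 90.08495363406837
lift .03 [ 0.01091094  0.00138953 -0.02791094] back .08 [-0.07448279 -0.00112403 -0.02917276]
134 [ 0.5301034  -0.28511456  0.073     ] [ 0.60239921 -0.24693232  0.073     ] 189 206
```

Request:
move_arm(
  gripper=[0.03,0.03,0.03,0.03,0.03,0.03,0.03,0.03,0.03,0.03],
  dp=[
    [0.004,0,-0.009],
    [0.007,0.001,-0.0186],
    [-0.005,0.001,-0.029],
    [-0.02,0.001,-0.041],
    [-0.035,0.001,-0.053],
    [-0.041,0.001,-0.059],
    [-0.032,0.002,-0.082],
    [-0.022,0.003,-0.11],
    [-0.01,0.005,-0.14],
    [0.002,0.006,-0.171],
  ],
  spin=[0,0,0,0,0,0,0,0,0,0],
  squeeze=100,
)

```text
time_s: 22.27
position: [0.4636, -0.2663, 0.2409]
tcp_rot: [[0.932, 0.014, 0.362], [0.029, -0.999, -0.038], [0.361, 0.046, -0.931]]
ft_force: [0.3, 0.2, -2.0]
width: 0.437
finger_force: 101.2
```

```bash
python3 st.py
python3 - <<'E'
from h import *
s=arm.get_state();print(s['ft_force'],s['width'])
c=cap('side','s7');d=cap('top','t7')
cv2.imwrite('pics/v7.png',np.hstack([cv2.resize(c['image'][120:290,170:340],(400,400),interpolation=cv2.INTER_CUBIC)[:,:,::-1],cv2.resize(d['image'][140:240,140:240],(400,400),interpolation=cv2.INTER_CUBIC)[:,:,::-1]]))
E
```

```text
22.27 [ 0.4636 -0.2663  0.2409] [-0.809  0.142  1.921  0.33   0.817  0.544] z [ 0.362  -0.0375 -0.9314] y [ 0.0138 -0.9989  0.0456] tilt 21.34
[ 0.34993416  0.23627886 -2.02414491] 0.4372647913960706
```

View pics/v7.png

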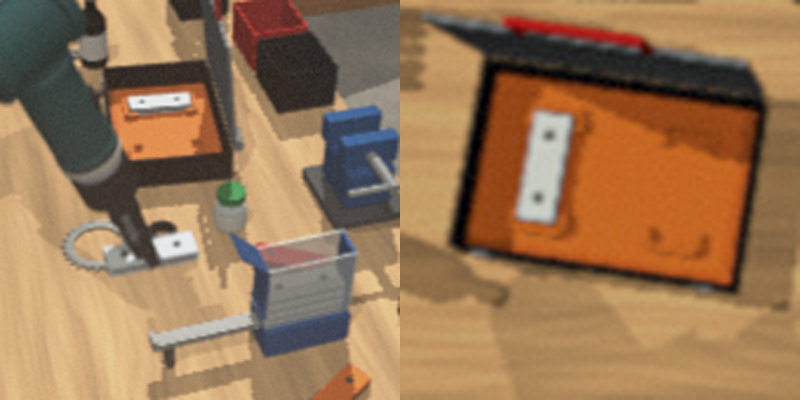

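Run:
```python
from h import *
d=pickle.load(open('t7.pkl','rb'));h=cv2.cvtColor(d['image'],cv2.COLOR_RGB2HSV);w=(h[...,1]<60)&(h[...,2]>150)
def rect(m,z,tag):
    v,u=np.nonzero(m);e=[]
    # pixel corners so that the area is covered
    uv=np.concatenate([np.c_[u+a,v+b] for a in(-.5,.5) for b in(-.5,.5)])
    q=ray(d,uv,z)[:,:2].astype(np.float32);c0=ray(d,[[u.mean(),v.mean()]],z)[0,:2];r=cv2.minAreaRect(q)
    p=q-q.mean(0);U,S,V=np.linalg.svd(p,full_matrices=False);print(tag,m.sum(),'cent',c0.round(4),'rect',np.round(r[0],4),np.round(r[1],4),'pca az',np.degrees(np.arctan2(V[0,1],V[0,0])).round(2))
m=np.zeros_like(w);m[160:200,165:190]=w[160:200,165:190];rect(m,.025,'mate')
# case outer dark rim
k=(h[...,2]<60);m=np.zeros_like(w);m[150:216,148:236]=k[150:216,148:236];
o=(h[...,0]>3)&(h[...,0]<16)&(h[...,1]>190);m=np.zeros_like(w);m[150:216,150:236]=o[150:216,150:236];m=cv2.morphologyEx(m.astype(np.uint8),cv2.MORPH_OPEN,np.ones((3,3)))>0;rect(m,.007,'floor')
uv=proj(d,[[.4636,-.2663,.233]])[0];print(uv)
u0,v0=uv.astype(int);m=np.zeros_like(w);m[v0-25:v0+15,u0-9:u0+9]=w[v0-25:v0+15,u0-9:u0+9];rect(m,.233,'held')
v,u=np.nonzero(m);print('far end x',ray(d,[[u.mean(),v.min()-.5]],.233),'near',ray(d,[[u.mean(),v.max()+.5]],.233))
c=pickle.load(open('s7.pkl','rb'));hs=cv2.cvtColor(c['image'],cv2.COLOR_RGB2HSV);ws=(hs[...,1]<60)&(hs[...,2]>150)
print('side proj of ends',proj(c,[[.403,-.268,.2332],[.523,-.266,.2332]]).round(1))
m=np.zeros_like(ws);m[210:240,210:256]=ws[210:240,210:256];v,u=np.nonzero(m);print(u.min(),u.max(),v[u==u.max()],v[u==u.min()])
```

```text
mate 242 cent [0.6329 0.3476] rect [0.6329 0.3479] [0.0463 0.125 ] pca az 172.58
floor 2669 cent [0.6253 0.2657] rect [0.6279 0.276 ] [0.3082 0.2066] pca az -98.22
[324.71784676 219.32061103]
held 169 cent [ 0.5032 -0.268 ] rect [ 0.5145 -0.268 ] [0.0959 0.045 ] pca az -171.63
far end x [[ 0.56166122 -0.26840177  0.233     ]] near [[ 0.46671271 -0.26771682  0.233     ]]
side proj of ends [[212.4 229.2]
 [250.3 221.4]]
210 253 [223 224 225 226 227] [214 215 231 232]
```

The blank hangs level at the middle of the grip (160,250), and the mate lies at (548,165) with the empty nest to its right. Before placing, I refine the nest position and the held offset numerically.

Run:
```python
from h import *
d=pickle.load(open('t7.pkl','rb'));I=d['image'];g=cv2.cvtColor(I,cv2.COLOR_RGB2GRAY).astype(np.float32)
X=np.array([.9914,-.1305]);Y=np.array([.1305,.9914]);O=.5833*X+.3512*Y;print('O',O)
for x in np.arange(.35,.66,.01):
    uv=proj(d,[[x,-.267,.233]])[0];u,v=uv.round().astype(int);print(round(x,3),u,v,I[v,u-6:u+7:3].tolist()) if x>.48 and x<.6 else None
def prof(xs,ys,z):
    r=[]
    for y in ys:
        P=np.array([np.r_[O+a*X+y*Y,z] for a in xs]);uv=proj(d,P).astype(np.float32)
        r.append(cv2.remap(g,uv[:,:1],uv[:,1:],cv2.INTER_LINEAR).mean())
    return np.array(r)
ys=np.arange(-.125,-.025,.003)
for nm,xs in(('near',np.arange(-.068,-.052,.003)),('mid',np.arange(-.03,.03,.003)),('far',np.arange(.052,.068,.003))):
    p=prof(xs,ys,.012);print(nm,[(int(round(a*1000)),int(b)) for a,b in zip(ys,p)])
p2=prof(np.arange(-.02,.02,.004),np.arange(-.17,.172,.004),.02);print('across',[(int(round(a*1000)),int(b)) for a,b in zip(np.arange(-.17,.172,.004),p2)])
```

```text
O [0.62411522 0.27205903]
0.48 325 215 [[108, 108, 105], [177, 178, 170], [180, 181, 172], [177, 177, 170], [131, 124, 114]]
0.49 325 212 [[130, 130, 123], [200, 202, 195], [203, 205, 195], [199, 202, 191], [199, 181, 148]]
0.5 325 210 [[134, 132, 126], [198, 200, 192], [192, 195, 187], [203, 202, 194], [197, 179, 148]]
0.51 325 207 [[127, 127, 122], [202, 204, 198], [115, 117, 112], [194, 196, 187], [194, 172, 141]]
0.52 325 204 [[134, 132, 125], [200, 201, 196], [198, 203, 194], [202, 206, 195], [187, 165, 136]]
0.53 325 202 [[140, 136, 132], [195, 197, 189], [191, 194, 187], [190, 191, 184], [196, 167, 138]]
0.54 325 199 [[140, 138, 128], [161, 124, 81], [130, 98, 62], [137, 106, 69], [194, 151, 99]]
0.55 325 197 [[149, 143, 135], [175, 138, 89], [144, 111, 74], [148, 115, 77], [199, 160, 105]]
0.56 325 194 [[151, 147, 138], [169, 129, 84], [133, 103, 67], [139, 109, 72], [176, 135, 89]]
0.57 325 191 [[153, 150, 141], [155, 120, 77], [143, 110, 73], [143, 111, 72], [141, 110, 71]]
0.58 325 189 [[142, 139, 134], [130, 103, 79], [119, 100, 79], [120, 99, 79], [132, 105, 77]]
0.59 32
[... 1619 characters left out ...]
124), (-74, 122), (-70, 123), (-66, 123), (-62, 123), (-58, 123), (-54, 123), (-50, 123), (-46, 123), (-42, 123), (-38, 123), (-34, 123), (-30, 123), (-26, 123), (-22, 123), (-18, 124), (-14, 123), (-10, 123), (-6, 123), (-2, 123), (2, 123), (6, 124), (10, 123), (14, 123), (18, 123), (22, 124), (26, 123), (30, 124), (34, 121), (38, 110), (42, 96), (46, 87), (50, 85), (54, 105), (58, 152), (62, 187), (66, 199), (70, 200), (74, 200), (78, 200), (82, 200), (86, 200), (90, 199), (94, 181), (98, 144), (102, 104), (106, 87), (110, 86), (114, 88), (118, 88), (122, 88), (126, 89), (130, 88), (134, 89), (138, 88), (142, 79), (146, 57), (150, 26), (154, 6), (158, 10), (162, 47), (166, 98), (170, 140)]
```

```bash
cat > pl.py <<'E'
from h import *; import sys
from scipy.spatial.transform import Rotation as Ro
s=arm.get_state();R=np.array(s['tcp_rot']);p=np.array(s['position'])
bt=np.array([0.932*.9998+.029*.021,.0138-.021,.362]);bt/=np.linalg.norm(bt)  # blank x in tool frame at lift
nt=np.array([.361,.0456,-.9314])
for a in np.arange(-.1,.25,.005):
    b=R@Ro.from_rotvec([0,0,a]).as_matrix()@bt
    if abs(np.degrees(np.arctan2(b[1],b[0]))+7.5)<.3: print('spin',round(a,3),'blank x',b.round(3),'normal',(R@Ro.from_rotvec([0,0,a]).as_matrix()@nt).round(3))
for t in ([.6064,.1985,.24],[.6064,.1985,.10],[.6064,.1985,.0327]):
    print(t,(R.T@(np.array(t)-p)).round(4))
E
python3 pl.py;python3 st.py
```

```text
spin 0.16 blank x [ 0.992 -0.127  0.013] normal [-0.02  -0.048  0.999]
spin 0.165 blank x [ 0.991 -0.132  0.013] normal [-0.02  -0.05   0.998]
[0.6064, 0.1985, 0.24] [ 0.1424 -0.4656  0.0359]
[0.6064, 0.1985, 0.1] [ 0.0906 -0.4732  0.1658]
[0.6064, 0.1985, 0.0327] [ 0.0658 -0.4769  0.2282]
22.37 [ 0.4672 -0.2694  0.2461] [-0.809  0.138  1.915  0.332  0.815  0.543] z [ 0.3709 -0.0456 -0.9276] y [ 0.0136 -0.9984  0.0545] tilt 21.94
```

Request:
move_arm(
  gripper=[0.03,0.03,0.03,0.03,0.03,0.03,0.03,0.03,0.03,0.03],
  dp=[
    [0.006,-0.02,0.0],
    [0.017,-0.057,0.002],
    [0.029,-0.095,0.006],
    [0.041,-0.133,0.01],
    [0.053,-0.171,0.013],
    [0.065,-0.209,0.016],
    [0.076,-0.247,0.019],
    [0.088,-0.285,0.022],
    [0.1,-0.323,0.025],
    [0.111,-0.36,0.028],
  ],
  spin=[0.016,0.032,0.048,0.064,0.08,0.096,0.112,0.128,0.144,0.16],
)

```text
time_s: 23.2
position: [0.5723, 0.0971, 0.2363]
tcp_rot: [[0.922, -0.134, 0.362], [-0.129, -0.991, -0.038], [0.364, -0.011, -0.931]]
ft_force: [0.9, -1.1, -1.4]
width: 0.437
finger_force: 101.2
```

```bash
sed -i 's/\.6064,\.1985/.6079,.1983/g' pl.py; python3 pl.py;python3 st.py
```

```text
spin 0.0 blank x [ 0.992 -0.127  0.003] normal [-0.011 -0.056  0.998]
spin 0.005 blank x [ 0.991 -0.132  0.002] normal [-0.011 -0.058  0.998]
[0.6079, 0.1983, 0.24] [ 0.0211 -0.1051  0.0056]
[0.6079, 0.1983, 0.1] [-0.0299 -0.1035  0.1359]
[0.6079, 0.1983, 0.0327] [-0.0544 -0.1028  0.1986]
23.2 [0.5723 0.0971 0.2363] [ 0.093  0.203  1.855 -0.109  0.72   1.869] z [ 0.3623 -0.0385 -0.9313] y [-0.1343 -0.9909 -0.0113] tilt 21.37
```

Request:
move_arm(
  gripper=[0.03,0.03,0.03,0.03,0.03,0.03,0.03,0.03,0.03,0.03],
  dp=[
    [0.007,-0.035,0.002],
    [0.014,-0.07,0.004],
    [0.021,-0.105,0.006],
    [0.012,-0.105,0.03],
    [0,-0.104,0.06],
    [-0.01,-0.104,0.085],
    [-0.02,-0.104,0.11],
    [-0.03,-0.1035,0.136],
    [-0.03,-0.1035,0.136],
    [-0.03,-0.1035,0.136],
  ],
  spin=[0,0,0,0,0,0,0,0,0,0],
)

```text
time_s: 24.03
position: [0.6067, 0.1954, 0.0987]
tcp_rot: [[0.924, -0.134, 0.359], [-0.128, -0.991, -0.04], [0.361, -0.009, -0.933]]
ft_force: [0.4, -0.1, -0.9]
width: 0.44
finger_force: 101.2
```

```bash
python3 pl.py;python3 st.py
python3 - <<'E'
from h import *
s0=arm.get_state();d=cap('top','t9');s=arm.get_state();p=np.array(s0['position']);print(p,s['position'])
I=d['image'];g=cv2.cvtColor(I,cv2.COLOR_RGB2GRAY).astype(np.float32)
X=np.array([.9914,-.1305]);Y=np.array([.1305,.9914])
zt=p[2]-.0257+.018
# profile along X on the blank's top plane through TCP, averaged over +-12 mm
for off in(-.012,0,.012):
    r=[]
    for a in np.arange(.035,.095,.0025):
        q=np.r_[p[:2]+a*X+off*Y,zt];uv=proj(d,q).astype(np.float32);r.append((round(a*1000,1),int(cv2.remap(g,uv[:,:1],uv[:,1:],cv2.INTER_LINEAR)[0,0])))
    print(off,r)
r=[]
for b in np.arange(-.036,.037,.003):
    q=np.array([np.r_[p[:2]+a*X+b*Y,zt] for a in(.03,.035,.04,.045,.05)]);uv=proj(d,q).astype(np.float32);r.append((int(round(b*1000)),int(cv2.remap(g,uv[:,:1],uv[:,1:],cv2.INTER_LINEAR).mean())))
print('across',r)
# mate far end for comparison (same edge method), mate centre assumed M
M=np.array([.633,.3478]);r=[]
for a in np.arange(.04,.08,.0025):
    q=np.r_[M+a*X,.025];uv=proj(d,q).astype(np.float32);r.append((round(a*1000,1),int(cv2.remap(g,uv[:,:1],uv[:,1:],cv2.INTER_LINEAR)[0,0])))
print('mate',r)
E
```

```text
spin 0.0 blank x [ 0.992 -0.127 -0.001] normal [-0.007 -0.054  0.998]
spin 0.005 blank x [ 0.991 -0.131 -0.001] normal [-0.007 -0.056  0.998]
[0.6079, 0.1983, 0.24] [ 0.0517 -0.0043 -0.1315]
[0.6079, 0.1983, 0.1] [ 0.0012 -0.003  -0.0009]
[0.6079, 0.1983, 0.0327] [-0.0231 -0.0024  0.0619]
24.03 [0.6067 0.1954 0.0987] [ 0.279  0.485  1.851 -0.302  0.481  2.231] z [ 0.3587 -0.0401 -0.9326] y [-0.1338 -0.991  -0.0089] tilt 21.16
[0.60667787 0.19541094 0.09870059] [0.60849802 0.1959781  0.10081972]
-0.012 [(np.float64(35.0), 200), (np.float64(37.5), 198), (np.float64(40.0), 198), (np.float64(42.5), 199), (np.float64(45.0), 199), (np.float64(47.5), 198), (np.float64(50.0), 202), (np.float64(52.5), 203), (np.float64(55.0), 201), (np.float64(57.5), 191), (np.float64(60.0), 179), (np.float64(62.5), 145), (np.float64(65.0), 117), (np.float64(67.5), 97), (np.float64(70.0), 89), (np.float64(72.5), 90), (np.float64(75.0), 89), (np.float64(77.5), 90), (np.float64(80.0), 93), (np.float64(82.5), 93), (np.float64(85.0), 87), (np.float64(87.5), 72), (np.float64(90.0), 52), (np.float64(92.5), 32)]
0 [
[... 1175 characters left out ...]
.5), 27)]
across [(-36, 95), (-33, 97), (-30, 97), (-27, 100), (-24, 112), (-21, 139), (-18, 170), (-15, 193), (-12, 200), (-9, 196), (-6, 183), (-3, 168), (0, 161), (3, 167), (6, 183), (9, 195), (12, 202), (15, 198), (18, 183), (21, 158), (24, 130), (27, 116), (30, 112), (33, 116), (36, 119)]
mate [(np.float64(40.0), 145), (np.float64(42.5), 172), (np.float64(45.0), 191), (np.float64(47.5), 203), (np.float64(50.0), 206), (np.float64(52.5), 204), (np.float64(55.0), 199), (np.float64(57.5), 174), (np.float64(60.0), 146), (np.float64(62.5), 129), (np.float64(65.0), 118), (np.float64(67.5), 122), (np.float64(70.0), 123), (np.float64(72.5), 123), (np.float64(75.0), 124), (np.float64(77.5), 125)]
```

```bash
sed -i 's/\.6079,\.1983/.6095,.1976/g' pl.py; python3 pl.py;python3 st.py
```

```text
spin 0.0 blank x [ 0.992 -0.127  0.003] normal [-0.011 -0.055  0.998]
spin 0.005 blank x [ 0.991 -0.131  0.003] normal [-0.011 -0.057  0.998]
[0.6095, 0.1976, 0.24] [ 0.0514 -0.0032 -0.1293]
[0.6095, 0.1976, 0.1] [ 0.0004 -0.0017  0.0011]
[0.6095, 0.1976, 0.0327] [-0.0241 -0.001   0.0637]
24.08 [0.6085 0.196  0.1008] [ 0.279  0.483  1.849 -0.302  0.48   2.231] z [ 0.3626 -0.0389 -0.9311] y [-0.1337 -0.991  -0.0107] tilt 21.39
```

Request:
move_arm(
  gripper=[0.03,0.03,0.03,0.03,0.03,0.03,0.03,0.03,0.03],
  dp=[
    [-0.004,-0.001,0.011],
    [-0.008,-0.001,0.022],
    [-0.012,-0.001,0.033],
    [-0.016,-0.001,0.044],
    [-0.019,-0.001,0.051],
    [-0.021,-0.001,0.056],
    [-0.0225,-0.001,0.0595],
    [-0.0225,-0.001,0.0595],
    [-0.0225,-0.001,0.0595],
  ],
  spin=[0,0,0,0,0,0,0,0,0],
)

```text
time_s: 24.83
position: [0.6102, 0.1979, 0.0376]
tcp_rot: [[0.922, -0.134, 0.364], [-0.128, -0.991, -0.038], [0.366, -0.011, -0.931]]
ft_force: [-0.3, 0.4, -2.1]
width: 0.439
finger_force: 101.3
```

```bash
python3 pl.py;python3 st.py
python3 - <<'E'
from h import *
print(arm.get_state()['ft_force'])
E
```

```text
spin 0.0 blank x [ 0.992 -0.127  0.005] normal [-0.013 -0.056  0.998]
spin 0.005 blank x [ 0.991 -0.131  0.004] normal [-0.013 -0.058  0.998]
[0.6095, 0.1976, 0.24] [ 0.0735 -0.0019 -0.1886]
[0.6095, 0.1976, 0.1] [ 0.0223 -0.0003 -0.0583]
[0.6095, 0.1976, 0.0327] [-0.0024  0.0004  0.0043]
24.83 [0.6102 0.1979 0.0376] [ 0.282  0.592  1.88  -0.417  0.348  2.359] z [ 0.3642 -0.0384 -0.9305] y [-0.1336 -0.991  -0.0114] tilt 21.48
[-0.27933266  0.35646989 -2.07345116]
```

Request:
move_arm(
  gripper=[0.03,0.03,0.03,0.03,0.03],
  dp=[
    [-0.0005,0,0.001],
    [-0.001,0,0.002],
    [-0.0013,0,0.003],
    [-0.0016,0,0.0037],
    [-0.0016,0,0.0037],
  ],
  spin=[0,0,0,0,0],
)

```text
time_s: 25.25
position: [0.61, 0.1979, 0.0337]
tcp_rot: [[0.922, -0.134, 0.364], [-0.129, -0.991, -0.038], [0.366, -0.011, -0.93]]
ft_force: [-0.2, -0.5, -2.2]
width: 0.438
finger_force: 101.3
```

Request:
move_arm(
  gripper=[0.03,0.03,0.03,0.03,0.03],
  dp=[
    [-0.0005,0,0.001],
    [-0.0007,0,0.0017],
    [-0.001,0,0.0023],
    [-0.001,0,0.0023],
    [-0.001,0,0.0023],
  ],
  spin=[0,0,0,0,0],
)

```text
time_s: 25.67
position: [0.6102, 0.198, 0.0328]
tcp_rot: [[0.921, -0.133, 0.366], [-0.128, -0.991, -0.038], [0.368, -0.012, -0.93]]
ft_force: [-5.9, 0.5, 13.0]
width: 0.435
finger_force: 103.2
```

Floor contact is at the expected height (15 N). I release slowly.

Request:
move_arm(
  gripper=[0.04,0.045,0.05,0.06,0.06,0.06],
  dp=[
    [0,0,0],
    [0,0,0],
    [0,0,0],
    [0,0,0],
    [0,0,0],
    [0,0,0],
  ],
  spin=[0,0,0,0,0,0],
  squeeze=20,
)

```text
time_s: 26.17
position: [0.61, 0.1979, 0.031]
tcp_rot: [[0.922, -0.134, 0.364], [-0.129, -0.991, -0.038], [0.366, -0.011, -0.931]]
ft_force: [0.4, -0.1, -0.5]
width: 0.705
finger_force: 0.0
```

Request:
move_arm(
  gripper=[0.06,0.06,0.06,0.06,0.06,0.06,0.06,0.06,0.06,0.06],
  dp=[
    [0,0,-0.008],
    [0,0,-0.02],
    [0,0,-0.04],
    [0,0,-0.07],
    [0,0,-0.1],
    [0,0,-0.14],
    [0,0,-0.18],
    [0,0,-0.22],
    [0,0,-0.25],
    [0,0,-0.28],
  ],
  spin=[0,0,0,0,0,0,0,0,0,0],
)

```text
time_s: 27.0
position: [0.5063, 0.209, 0.2949]
tcp_rot: [[0.921, -0.133, 0.366], [-0.128, -0.991, -0.037], [0.368, -0.013, -0.93]]
ft_force: [0.1, 0.1, 1.3]
width: 0.709
finger_force: 0.0
```

Request:
move_arm(
  gripper=[0.06,0.06,0.06,0.06,0.06],
  dp=[
    [-0.03,0,0],
    [-0.06,0,0],
    [-0.09,0,0],
    [-0.12,0,0],
    [-0.12,0,0],
  ],
  spin=[0,0,0,0,0],
)

```text
time_s: 27.42
position: [0.39, 0.2224, 0.2452]
tcp_rot: [[0.924, -0.133, 0.358], [-0.127, -0.991, -0.04], [0.36, -0.008, -0.933]]
ft_force: [-1.2, 0.5, 0.3]
width: 0.703
finger_force: 0.0
```

```bash
python3 st.py
python3 - <<'E'
from h import *
c=cap('side','s10');d=cap('top','t10');P=pts(d)
h=cv2.cvtColor(d['image'],cv2.COLOR_RGB2HSV);w=(h[...,1]<60)&(h[...,2]>150)
X=np.array([.9914,-.1305]);Y=np.array([.1305,.9914])
for tag,q in(('mate',(.633,.3478)),('blank',(.6139,.197))):
    u,v=proj(d,[[*q,.025]])[0].astype(int);m=np.zeros_like(w);m[v-19:v+20,u-10:u+11]=w[v-19:v+20,u-10:u+11]
    vv,uu=np.nonzero(m);r=ray(d,np.c_[uu,vv],.025)[:,:2];b=cv2.minAreaRect(r.astype(np.float32));_,_,V=np.linalg.svd(r-r.mean(0),full_matrices=False)
    print(tag,len(r),r.mean(0).round(4),'X,Y',(np.array(b[0])@X).round(4),(np.array(b[0])@Y).round(4),np.round(b[1],3),'az',np.degrees(np.arctan2(V[0,1],V[0,0])).round(1),'z',np.median(P[m][:,2]).round(4))
# depths: fit planes
    A=P[m];k=np.linalg.lstsq(np.c_[A[:,:2]-A[:,:2].mean(0),np.ones(len(A))],A[:,2],rcond=None)[0];print('slope',k.round(3))
# lid bar in both
red=((h[...,0]<8)|(h[...,0]>172))&(h[...,1]>130);v,u=np.nonzero(red[135:165,160:210]);print('bar px',u.mean()+160,v.mean()+135)
t=pickle.load(open('t7.pkl','rb'));h2=cv2.cvtColor(t['image'],cv2.COLOR_RGB2HSV);r2=((h2[...,0]<8)|(h2[...,0]>172))&(h2[...,1]>130);v,u=np.nonzero(r2[135:165,160:210]);print('before',u.mean()+160,v.mean()+135)
q=P[135:165,160:210][red[135:165,160:210]];print('bar xyz',np.median(q,0))
# stack top plane
A=P[150:178,314:322].reshape(-1,3);A=A[(A[:,2]>.09)&(A[:,2]<.15)];print('stack',len(A),np.median(A,0))
E
```

```text
27.42 [0.39   0.2224 0.2452] [ 0.534  0.033  2.034 -0.307  0.8    2.424] z [ 0.3577 -0.0403 -0.933 ] y [-0.1327 -0.9911 -0.008 ] tilt 21.1
mate 233 [0.6335 0.3482] X,Y 0.5822 0.4284 [0.041 0.12 ] az 172.0 z 0.0241
slope [-0.731 -3.552  0.038]
blank 213 [0.6096 0.2002] X,Y 0.5798 0.2775 [0.04  0.112] az 172.1 z 0.0234
slope [-1.271 -4.809  0.038]
bar px 182.9241379310345 150.15862068965518
before 182.484375 149.015625
bar xyz [0.70878768 0.26799732 0.32517376]
stack 163 [ 0.70321408 -0.2641963   0.11002832]
```

Run:
```python
from h import *
P=np.median([pts(cap('top',f'u{i}')) for i in range(5)],0);d=pickle.load(open('u4.pkl','rb'))
X=np.array([.9914,-.1305]);Y=np.array([.1305,.9914])
def grid(c,Xa,Ya,z,ax,ay,tag):
    print(tag,[[round(float(np.median(P[int(v)-1:int(v)+2,int(u)-1:int(u)+2,2])),4) for b in ay for u,v in [proj(d,[np.r_[c+a*Xa+b*Ya,z]])[0].round()]] for a in ax])
grid(.583*X+.277*Y,X,Y,.025,(-.05,-.025,0,.025,.05),(-.011,0,.011),'blank')
grid(.583*X+.4275*Y,X,Y,.025,(-.05,-.025,0,.025,.05),(-.011,0,.011),'mate')
C=np.array([.6225,-.2672]);x=np.array([.9998,.021]);y=np.array([-.021,.9998])
grid(C+.066*x,x,y,.109,(-.045,-.02,0.02,.045),(-.006,.006),'stack')
g=cv2.cvtColor(d['image'],cv2.COLOR_RGB2GRAY)
for n,k in(('blank',.277),('mate',.4275)):
    print(n,[(a,int(g[v,u])) for a in range(-70,71,5) for u,v in [proj(d,[np.r_[.583*X+a/1000*X+(k+.012)*Y,.025]])[0].round().astype(int)]])
```

```text
blank [[0.0255, 0.0242, 0.0243], [0.0246, 0.0232, 0.0235], [0.0243, 0.0242, 0.0251], [0.0231, 0.024, 0.0247], [0.024, 0.0236, 0.0247]]
mate [[0.0241, 0.0248, 0.0248], [0.0235, 0.0244, 0.0263], [0.0239, 0.0226, 0.0243], [0.0247, 0.0244, 0.0244], [0.0245, 0.0254, 0.0256]]
stack [[0.1085, 0.1092], [0.1074, 0.1103], [0.1085, 0.1085], [0.1078, 0.1104]]
blank [(-70, 109), (-65, 102), (-60, 135), (-55, 188), (-50, 199), (-45, 199), (-40, 196), (-35, 193), (-30, 187), (-25, 194), (-20, 197), (-15, 195), (-10, 192), (-5, 193), (0, 194), (5, 194), (10, 192), (15, 192), (20, 193), (25, 197), (30, 195), (35, 195), (40, 195), (45, 195), (50, 175), (55, 130), (60, 99), (65, 79), (70, 83)]
mate [(-70, 109), (-65, 111), (-60, 151), (-55, 194), (-50, 194), (-45, 195), (-40, 194), (-35, 191), (-30, 194), (-25, 195), (-20, 195), (-15, 190), (-10, 195), (-5, 197), (0, 196), (5, 194), (10, 194), (15, 191), (20, 193), (25, 194), (30, 190), (35, 195), (40, 195), (45, 195), (50, 197), (55, 176), (60, 130), (65, 115), (70, 120)]
```

Blank flat at the mate's height, within about 3 mm of the nest centre. The stack is level one place lower and the lid is standing. Handing in.

```bash
python3 -c "
from bench import arm
print(arm.sign_off())"
```

```text
the job is handed in; nothing more can be done
None
```

I handed the job in at about 28 s with no verdict returned; by the last measurements the lid stands open, the drawn blank lies flat in the empty nest about 3 mm off its centre, and the other three sit level one place lower in the chute.

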